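# Put the dried glass baubles away in their foam cups

## Robot

A 7-joint arm with a two-finger parallel gripper is mounted at the origin on the work surface. World frame = base frame: x ahead of the robot, y to its left, z up, the work surface at z = 0. Lengths are in m, angles in rad, forces in N, time in s.
With the tool pointing down it reaches from about 0.4 to 0.875 m from the base axis. Payload 19.3 kg.
Tool frame: the origin (TCP) lies at the very end of the fingers, on their centre line; the grasp point (between the pads) lies 19 mm behind it; z points along the fingers, y is the line along which they close (so a half turn about z gives the same grasp; the last joint's range is limited). The gripper opens to 85 mm and grips with 20 to 120 N. Pads are 22 mm wide; open, the fingers measure 114 mm over their backs; the gripper's body (76 mm by 85 mm) begins 54 mm behind the grasp point. The pads swing forward as they close: fully open they stand 13 mm farther back than shut.
Start: joints at [1.054, 0.521, -0.036, 1.599, 0.021, 1.021, -0.113], TCP at [0.27, -0.564, 0.231] pointing down, gripper open.
Joint ranges: [-2.91, 2.91], [-0.3, 2.13], [-1.5, 1.42], [0.17, 2.43], [-1.26, 4.41], [0.16, 1.93], [-2.52, 2.52]. Speed limits (rad/s): [1.89, 1.89, 2.39, 2.39, 3.01, 3.01, 3.01].

## Interface

Orientations are given as [roll, pitch, yaw] about the fixed x, y, z axes, in that order (R = Rz(yaw) Ry(pitch) Rx(roll)).
In Python, from workcell import bot gives the robot as it stands.
- The arm moves only by the shell command python3 -m crank 'ROWS' [FORCE]. ROWS is a JSON object of lists of equal length, an entry for each row: "travel": the shift along the world's x, y, z in cm, a list of three; "turn": the turn, a rotation vector about the world's x, y, z in degrees, a list of three; "gripper": the closure, from 0 (fully open) to 1 (shut). A call has exactly 5 rows; each row is the pose to reach, as a shift and turn from the pose commanded when the call began; what a row does not reach only later rows make up. A row lasts 1/10 s, in which the tool goes at most 50 mm and 8.59 degrees, less where a joint would pass 70% of its speed; a pose out of reach is approached as far as the arm can. A call with a gripper value outside its range is refused whole. The fingers move at their own pace and stop on an object; FORCE is the grip in N (left out, the last holds). Time passes only in rows, so rows that repeat a pose let the fingers close, or fill a call up. It gives the time, the measured TCP pose, the force, the opening and the grip force at its end, in the units of the state.
- bot.observe(): the state, without advancing time (a new reading comes with each control period).
- bot.grab_frame(name): name is "side" or "top" or "wrist"; returns a dict with "pixels" (384x512x3 uint8, red, green, blue), "fx", "fy", "cx", "cy" (pixels), "extrinsics" (4x4, takes a point from world to camera coordinates). Camera axes: x right, y down, z forward; pixel columns grow to the right and rows downward; lengths in m; the calibration is good to about 2 mm. A picture is of the moment at which its call begins. There is no depth.
- bot.job_done(): hands the job in; it is judged then, once.
The state is a dict: "clock": time; "qpos": joint angles; "qd": joint speeds; "joint_efforts": joint torques, N m; "position": TCP position; "tool_rot": TCP orientation; "force": force on the tool from outside, world axes, zero at the start; "moment": the same for the moment, N m; "grip_width": finger opening in m; "finger_force": force on a finger pad.
Only numpy, scipy, OpenCV 4.12 (cv2) and the standard library are available. Lean on these libraries where they do the work, as an engineer would, in place of code of your own. Each camera call takes 0.05 s, during which the arm holds its last target. There are 200 camera calls.

## Task

The two hand-painted glass baubles leaning in the wooden drying stands are dry. Put them away in the two empty foam cups of the storage tray, one in each, with the metal cap pointing straight up. The glass is thin: pinch it only lightly, lower each bauble until you feel the foam take it, neither pressing it in nor letting it drop, and leave the other two baubles and the manicure things undisturbed.

Things in the scene. Friction and masses are not known exactly. Their poses are not given: they have to be found in the camera images.
- bauble_a: Thin glass bauble, a matt white ball 56 mm across, 20 to 40 g; at its pole a small aluminium cap 15 mm across that ends 35.5 mm from the ball's centre, a thin wire loop to 43 mm. Origin at the ball's centre, z axis out through the cap. Starts in stand_a, its cap leaning 0.5 rad (29 degrees) from upright in any direction.
- bauble_b: Thin glass bauble, a matt white ball 56 mm across, 20 to 40 g; at its pole a small aluminium cap 15 mm across that ends 35.5 mm from the ball's centre, a thin wire loop to 43 mm. Origin at the ball's centre, z axis out through the cap. Starts in stand_b, its cap leaning 0.6 rad (34 degrees) from upright in any direction.
- stand_a: Low turned wooden drying stand, fixed to the sill: foot 52 mm across, upper part 43 mm across, hollowed top 22 mm high. Origin at the centre of its underside, z up. A bauble in it has its centre 42 mm above the sill.
- stand_b: Second drying stand, same as stand_a.
- cup_a: Empty foam cup in the tray, round, 60 mm across, its top dimpled to the bauble's radius. Origin on its axis at the tray's floor (3 mm above the sill), z up. Settled with use: its mouth is 17 to 37 mm above this origin, differently in each cup and not shown by this pose: feel for it. A seated bauble's centre is on the axis, 19 mm above the mouth (36 to 56 mm above this origin). Springy, 4 N per mm.
- cup_b: Empty foam cup in the tray, round, 60 mm across, its top dimpled to the bauble's radius. Origin on its axis at the tray's floor (3 mm above the sill), z up. Settled with use: its mouth is 17 to 37 mm above this origin, differently in each cup and not shown by this pose: feel for it. A seated bauble's centre is on the axis, 19 mm above the mouth (36 to 56 mm above this origin). Springy, 4 N per mm.
- tray: Storage tray, fixed: low grey plastic shell 78 mm (its x) by 274 mm (its y), walls 12 mm high and 3 mm thick, with four foam cups in a row along its y at 65 mm spacing; the two empty cups may be any two of the four. The cups stand out above its walls. Origin at the centre of its underside.
- bauble_c: A bauble like the others, already put away in another cup of the tray, cap up, its centre about 59 mm above the sill. To be left alone.
- bauble_d: A bauble like the others, already put away in another cup of the tray, cap up, its centre about 59 mm above the sill. To be left alone.
- kit_tray: Blue plastic tray, fixed, 150 mm (its x) by 300 mm (its y), rim 18 mm high, holding the manicure things; near its far right corner a spring clip holder pinches an upright practice nail wheel 110 mm across, its top 145 mm above the sill; a glass file lies near the tray's front. Origin at the centre of its underside.
- tin: Small round aluminium tin with screw lid, 51 mm across and 25 mm high, loose on the blue tray. Origin at the centre of its underside. To be left alone.
- buffer: Wooden nail buffer block 26 by 95 by 18 mm, loose on the blue tray. Origin at the centre of its underside. To be left alone.

How it is judged:
At the end, for the whole second after the job is handed in: Both baubles rest untouched in cup_a and cup_b, one in each: centre within 4 mm of the cup's axis and 35 to 64 mm above the sill, cap within 0.25 rad (14 degrees) of straight up, at rest; baubles c and d are still in their cups, within 6 mm of where they were ((horizontal distance between bauble_a and cup_a below 0.004 m or horizontal distance between bauble_a and cup_b below 0.004 m) and height (world z) of bauble_a between 0.035 and 0.064 m and angle between each of bauble_a, bauble_b's own z axis and vertical below 0.25 rad and linear speed of each of bauble_a, bauble_b below 0.02 m/s and angular speed of each of bauble_a, bauble_b below 0.2 rad/s and contact force between the fingers and bauble_a below 0.05 N and (horizontal distance between bauble_b and cup_a below 0.004 m or horizontal distance between bauble_b and cup_b below 0.004 m) and height (world z) of bauble_b between 0.035 and 0.064 m and contact force between the fingers and bauble_b below 0.05 N and not (distance of bauble_c from where it was at the start of the episode above 0.006 m) and not (distance of bauble_d from where it was at the start of the episode above 0.006 m)).
It fails at once if a bauble is pressed or dropped on a foam cup or the tray with more than 8 N (contact force between any of bauble_a, bauble_b and cup_a above 8 N or contact force between any of bauble_a, bauble_b and cup_b above 8 N or contact force between any of bauble_a, bauble_b and tray above 8 N).
It fails at once if a bauble is let fall: out of the fingers and faster than 0.25 m/s (a drop of about 3 mm) ((linear speed of bauble_a above 0.25 m/s and contact force between the fingers and bauble_a below 0.05 N) or (linear speed of bauble_b above 0.25 m/s and contact force between the fingers and bauble_b below 0.05 N)).
It fails at once if a bauble is squeezed by the fingers with more than 100 N, both pads together (50 N a finger) (contact force between the fingers and bauble_a above 100 N or contact force between the fingers and bauble_b above 100 N).
It fails at once if one bauble is knocked against another with more than 4 N (contact force between bauble_a and bauble_b above 4 N or contact force between any of bauble_a, bauble_b and bauble_c above 4 N or contact force between any of bauble_a, bauble_b and bauble_d above 4 N).
It fails at once if a put-away bauble is tipped or shifted by more than 10 mm, or the tin or the buffer by more than 15 mm (distance of any of bauble_c, bauble_d from where it was at the start of the episode above 0.01 m or angle between any of bauble_c, bauble_d's own z axis and vertical above 0.3 rad or distance of any of tin, buffer from where it was at the start of the episode above 0.015 m).
It also fails if it takes over 54 s, if anything falls off the work surface, if the arm or the gripper's body presses on something with over 40 N, if the wrist force passes 120 N, or if a joint passes its speed limit or range.

## Working session

There is one attempt and no reset: what is moved stays moved. The work goes in short steps, Python scripts to look and compute and a shell command to move; the robot and the scene stay as the last step left them, time stands still between calls to the robot, and variables do not carry over. Pictures are saved under pics/ and viewed, at most 10 in all, crops included, and the job is handed in when it is done.

```bash
mkdir -p pics; ls; python3 - <<'E'
from workcell import bot
import cv2,numpy as np,pickle
F={}
for n in("side","top","wrist"):
    f=bot.grab_frame(n);F[n]=f
    cv2.imwrite(f"pics/{n}0.png",f["pixels"][:,:,::-1])
    print(n,f["fx"],f["cx"],f["cy"],np.round(f["extrinsics"],3).tolist())
pickle.dump(F,open("f0.pkl","wb"))
print(bot.observe())
E
```

```text
pics
side 365.91845866667984 255.73222771457995 187.86792155531379 [[0.989, -0.147, -0.014, -0.574], [-0.103, -0.618, -0.779, 0.11], [0.106, 0.772, -0.626, 0.921], [0.0, 0.0, 0.0, 1.0]]
top 415.4832293630431 251.56321315577526 193.73251782936558 [[0.009, -1.0, 0.009, -0.034], [-0.982, -0.01, -0.19, 0.604], [0.19, -0.007, -0.982, 0.955], [0.0, 0.0, 0.0, 1.0]]
wrist 279.29531976587134 257.38463298041285 194.17166225423225 [[0.432, -0.902, -0.001, -0.624], [-0.868, -0.416, 0.272, -0.035], [-0.246, -0.116, -0.962, 0.38], [0.0, 0.0, 0.0, 1.0]]
{'clock': 0.15, 'qpos': array([ 1.05379596,  0.52188819, -0.03631163,  1.59983239,  0.02117495,
        1.02108935, -0.1127854 ]), 'qd': array([-0.00222039, -0.00285897,  0.0008456 , -0.00094244, -0.00047501,
        0.00064264,  0.00046825]), 'joint_efforts': array([ 3.19293715e-03, -9.27394509e+01,  1.98070630e+00, -3.70054650e+01,
        1.78796664e-02,  6.40688231e-03, -4.28560713e-05]), 'position': array([ 0.26992483, -0.56345124,  0.2308672 ]), 'tool_rot': array([-3.14076015e+00,  4.07702909e-05,  4.46775058e-01]), 'force': array([ 0.2665745 ,  0.04483685, -0.28342703]), 'moment': array([ 0.02491625, -0.03033212,  0.00777752]), 'finger_force': 0.0, 'grip_width': 0.0855445420163403}
```

View pics/top0.png

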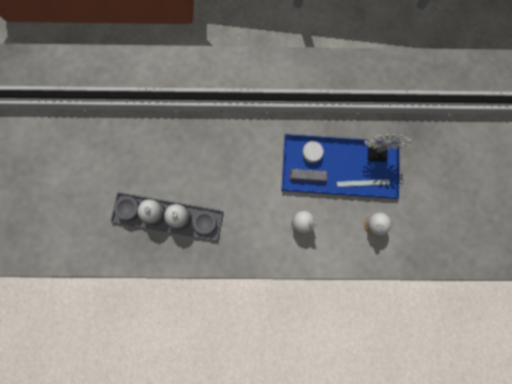

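View pics/side0.png

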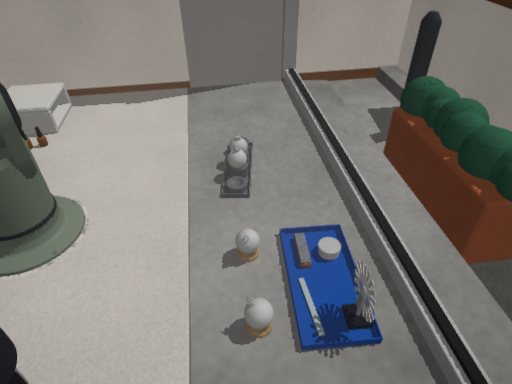

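The top view shows the tray at about (167,217), with empty cups at (126,209) and (205,223) and put-away baubles at (151,211) and (177,216). The leaning baubles are at (303,222) and (380,223). In the side view they are at (248,240) and (259,312). Next I'll enlarge these areas and compute rough positions.

```bash
cat > h.py <<'E'
import numpy as np,cv2
def cam(f):
    E=np.array(f["extrinsics"]);R=E[:3,:3];return R,-R.T@E[:3,3]
def ray(f,u,v):
    R,c=cam(f);d=R.T@np.array([(u-f["cx"])/f["fx"],(v-f["cy"])/f["fy"],1]);return c,d/np.linalg.norm(d)
def plane(f,u,v,z):
    c,d=ray(f,u,v);return c+d*(z-c[2])/d[2]
def proj(f,p):
    E=np.array(f["extrinsics"]);q=E[:3,:3]@np.array(p)+E[:3,3];return np.array([f["fx"]*q[0]/q[2]+f["cx"],f["fy"]*q[1]/q[2]+f["cy"]])
def tri(rs):
    A=np.zeros((3,3));b=np.zeros(3)
    for c,d in rs:
        M=np.eye(3)-np.outer(d,d);A+=M;b+=M@c
    p=np.linalg.solve(A,b);return p,[np.linalg.norm((np.eye(3)-np.outer(d,d))@(p-c)) for c,d in rs]
E
python3 - <<'E'
import pickle;from h import *
F=pickle.load(open("f0.pkl","rb"));t,s=F["top"],F["side"]
for n in F: print(n,cam(F[n])[1].round(3))
for n,u,v,z in[("s1",303,221,.042),("s2",380,222,.042),("cup1",126,209,.03),("cup2",205,223,.03),("c",151,211,.059),("d",177,216,.059)]:
    print(n,plane(t,u,v,z).round(3))
def crop(f,x,y,w,h): return cv2.resize(f["pixels"][y:y+h,x:x+w,::-1],(400,300),interpolation=cv2.INTER_CUBIC)
m=np.vstack([np.hstack([crop(t,277,199,56,42),crop(t,352,202,56,42)]),np.hstack([crop(s,220,219,56,42),crop(s,231,294,56,42)])])
cv2.imwrite("pics/crop1.png",m)
E
```

```text
side [ 0.482 -0.728  0.654]
top [ 0.412 -0.021  1.053]
wrist [ 0.333 -0.534  0.374]
s1 [ 0.541 -0.155  0.042]
s2 [ 0.54  -0.344  0.042]
cup1 [0.568 0.283 0.03 ]
cup2 [0.535 0.086 0.03 ]
c [0.559 0.214 0.059]
d [0.548 0.151 0.059]
```

View pics/crop1.png

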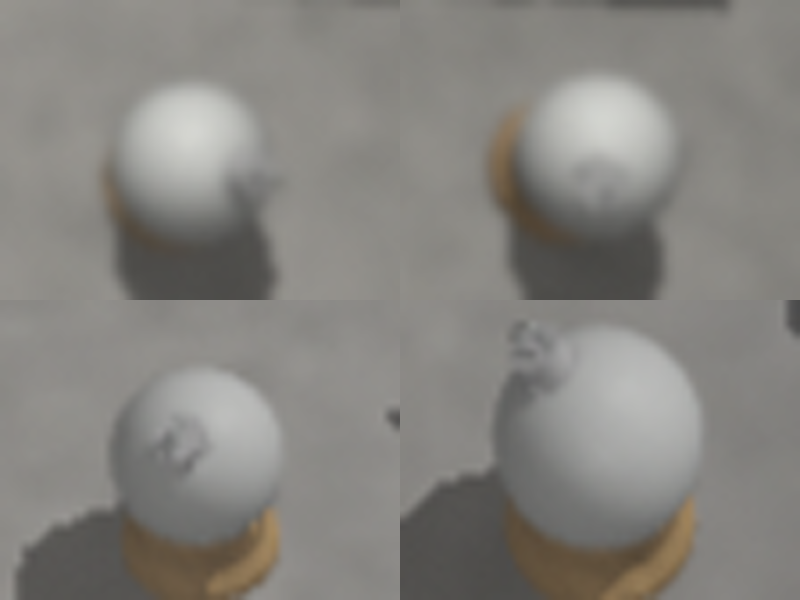

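Bauble 1 (left column) has its cap at crop (255,185) in the top view and (185,445) in the side view. Bauble 2 (right column) has its cap at (598,180) and (540,355). Both caps are clear enough to triangulate their lean.

```bash
python3 - <<'E'
import pickle;from h import *
from scipy.spatial.transform import Rotation as Ro
F=pickle.load(open("f0.pkl","rb"));t,s=F["top"],F["side"]
k=.14
B={1:dict(tc=(277+191*k,199+160*k),sc=(220+196*k,219+155*k),tk=(277+254*k,199+184*k),sk=(220+184*k,219+145*k)),
   2:dict(tc=(352+197*k,202+155*k),sc=(231+198*k,294+137*k),tk=(352+198*k,202+182*k),sk=(231+143*k,294+57*k))}
for i,b in B.items():
    c,e=tri([ray(t,*b["tc"]),ray(s,*b["sc"])]);q,e2=tri([ray(t,*b["tk"]),ray(s,*b["sk"])])
    d=q-c;n=np.linalg.norm(d);print(i,c.round(4),np.round(e,4),"cap",q.round(4),np.round(e2,4),"len",n.round(4),"tilt",np.arccos(d[2]/n).round(2),"az deg",np.degrees(np.arctan2(d[1],d[0])).round(1))
    # per view: cap centre at 0.036 along axis with known tilt: check direction azimuth per view
    for f,kk in((t,b["tk"]),(s,b["sk"])):
        az=np.radians(np.arange(0,360,2));
        for th in(.5,.6):
            P=[np.linalg.norm(proj(f,c+.037*np.array([np.sin(th)*np.cos(a),np.sin(th)*np.sin(a),np.cos(th)]))-kk) for a in az];j=np.argmin(P);print("  ",th,2*j,round(P[j],2))
E
```

```text
1 [ 0.5394 -0.157   0.0405] [0.0005 0.0005] cap [ 0.5313 -0.1747  0.0643] [0.0023 0.0023] len 0.0308 tilt 0.69 az deg -114.5
   0.5 236 0.98
   0.6 236 0.32
   0.5 254 2.96
   0.6 254 1.28
2 [ 0.5361 -0.3432  0.0406] [0. 0.] cap [ 0.5235 -0.3346  0.0671] [0.0003 0.0003] len 0.0305 tilt 0.52 az deg 145.8
   0.5 142 0.46
   0.6 142 1.96
   0.5 160 2.01
   0.6 154 3.48
```

View pics/wrist0.png

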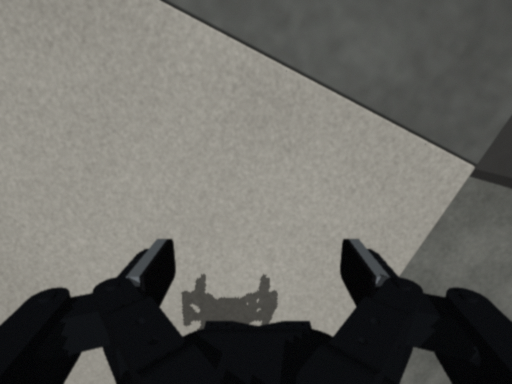

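The wrist view shows only bare surface and the open fingers, with their tips at about (165,250) and (350,250). Bauble 2 leans 0.5 rad toward about 145°, so it is bauble_a. Bauble 1 leans 0.6 rad toward about −115°, so it is bauble_b. I'll move to a standoff along bauble_a's axis and look closer.

```bash
cat >> h.py <<'E'
from scipy.spatial.transform import Rotation as Ro
def axis(th,az):
    a=np.radians(az);return np.array([np.sin(th)*np.cos(a),np.sin(th)*np.sin(a),np.cos(th)])
def toolR(a,xaz):   # tool z=-a, tool x near azimuth xaz (deg)
    z=-np.array(a,float);x=np.array([np.cos(np.radians(xaz)),np.sin(np.radians(xaz)),0]);x=x-z*(x@z);x/=np.linalg.norm(x)
    return np.c_[x,np.cross(z,x),z]
def delta(p,R):
    from workcell import bot
    o=bot.observe();R0=Ro.from_euler("xyz",o["tool_rot"])
    print("travel cm",((np.array(p)-o["position"])*100).round(2),"turn deg",np.degrees((Ro.from_matrix(R)*R0.inv()).as_rotvec()).round(1),"| at",o["position"].round(4),np.degrees(o["tool_rot"]).round(1),"F",o["force"].round(2),"w",round(o["grip_width"],4),"t",o["clock"],"q",o["qpos"].round(2))
E
python3 - <<'E'
from h import *
c=np.array([.537,-.343,.042]);a=axis(.5,145)
delta(c+a*.085,toolR(a,145)); delta(c+a*.085,toolR(a,-35))
E
```

```text
travel cm [ 23.37  24.38 -11.43] turn deg [-34.3   2.8 116.5] | at [ 0.2699 -0.5635  0.2309] [-180.     0.    25.6] F [ 0.27  0.04 -0.28] w 0.0855 t 0.15 q [ 1.05  0.52 -0.04  1.6   0.02  1.02 -0.11]
travel cm [ 23.37  24.38 -11.43] turn deg [ -2.5 -29.9 -59.3] | at [ 0.2699 -0.5635  0.2309] [-180.     0.    25.6] F [ 0.27  0.04 -0.28] w 0.0855 t 0.15 q [ 1.05  0.52 -0.04  1.6   0.02  1.02 -0.11]
```

```bash
python3 -m crank '{"travel":[[4,4,-1],[8,8,-2],[12,12,-3],[15,15,-4],[18,18,-5]],"turn":[[0,-4,-7.4],[-1,-8,-15],[-1,-12,-22.3],[-1,-16,-30],[-1,-19,-37]],"gripper":[0,0,0,0,0]}'; python3 - <<'E'
from h import *
c=np.array([.537,-.343,.042]);a=axis(.5,145)
delta(c+a*.085,toolR(a,-35))
E
```

```text
clock: 0.65
position: [0.4438, -0.3892, 0.1834]
tool_rot: [3.084, -0.324, -0.203]
force: [1.9, -0.5, -0.3]
grip_width: 0.0856
finger_force: 0.0
travel cm [ 5.98  6.96 -6.68] turn deg [ -1.2 -10.5 -22. ] | at [ 0.4438 -0.3892  0.1834] [176.7 -18.6 -11.6] F [ 1.94 -0.51 -0.3 ] w 0.0856 t 0.65 q [ 0.68  0.4  -0.01  2.01 -0.22  0.42 -0.92]
```

```bash
python3 -m crank '{"travel":[[2,2.5,-2],[4,5,-4],[5.4,6.4,-6.7],[5.4,6.4,-6.7],[5.4,6.4,-6.7]],"turn":[[0,-2.5,-6],[0,-5,-12],[-1,-8.5,-18],[-1,-9.5,-20],[-1,-9.5,-20]],"gripper":[0,0,0,0,0]}'; python3 - <<'E'
from h import *
from workcell import bot
import pickle
c=np.array([.537,-.343,.042]);a=axis(.5,145)
delta(c+a*.085,toolR(a,-35))
f=bot.grab_frame("wrist");pickle.dump(f,open("w1.pkl","wb"));cv2.imwrite("pics/w1.png",f["pixels"][:,:,::-1])
print(proj(f,c),proj(f,c+a*.037))
E
```

```text
clock: 1.15
position: [0.4951, -0.3275, 0.1294]
tool_rot: [3.14, -0.416, -0.512]
force: [-0.2, -0.1, -0.3]
grip_width: 0.0853
finger_force: 0.0
travel cm [ 0.86  0.79 -1.28] turn deg [-2.5 -4.1 -5.6] | at [ 0.4951 -0.3275  0.1294] [179.9 -23.8 -29.3] F [-0.22 -0.07 -0.28] w 0.0853 t 1.15 q [ 0.24  0.5   0.31  2.14 -0.92  0.17 -0.71]
[249.68997427 190.13239864] [246.29106468 206.29691626]
```

View pics/w1.png

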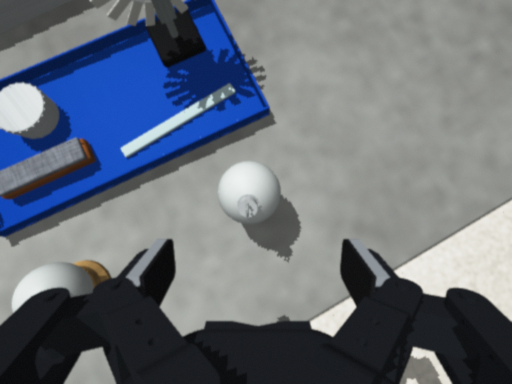

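The wrist view shows bauble_a's ball at (249,192) with its cap at (249,206), close to my prediction of (250,190) and (246,206). Joint 6 is at its limit, so I'll grasp with less tilt and make up the residual at placing. First I'll fit the cap direction numerically.

```bash
cat >> h.py <<'E'
def look(f,guess,th,az0,L=.037,r=40):
    u0,v0=np.round(guess).astype(int);px=f["pixels"];hsv=cv2.cvtColor(px,cv2.COLOR_RGB2HSV)
    g=cv2.cvtColor(px,cv2.COLOR_RGB2GRAY)
    m=((g>150)&(hsv[...,1]<40)).astype(np.uint8)
    n,l,st,ce=cv2.connectedComponentsWithStats(m)
    lab=l[v0-6:v0+7,u0-6:u0+7];k=np.bincount(lab[lab>0]).argmax()
    ct=max(cv2.findContours((l==k).astype(np.uint8),cv2.RETR_EXTERNAL,cv2.CHAIN_APPROX_NONE)[0],key=cv2.contourArea)
    (u,v),rad=cv2.minEnclosingCircle(ct)
    disc=np.zeros_like(g);cv2.circle(disc,(int(round(u)),int(round(v))),int(rad*.8),1,-1)
    e=np.abs(cv2.Laplacian(cv2.GaussianBlur(g,(3,3),0).astype(float),cv2.CV_64F))*disc
    w=e*(e>6);yy,xx=np.mgrid[:g.shape[0],:g.shape[1]];k=(xx*w).sum()/w.sum(),(yy*w).sum()/w.sum()
    c=plane(f,u,v,.042)
    print("ball px",round(u,1),round(v,1),"r",round(rad,1),"cap px",np.round(k,1),"centre",c.round(4),"tri at z.042; cap px count",int((w>0).sum()))
    A=np.arange(az0-60,az0+60,1);P=[np.linalg.norm(proj(f,c+L*axis(th,q))-k) for q in A];j=int(np.argmin(P))
    print("az",A[j],"resid px",round(P[j],2));return c,A[j]
E
python3 - <<'E'
from h import *;import pickle
f=pickle.load(open("w1.pkl","rb"))
c,az=look(f,(249,185),.5,145)
a=axis(.5,az);R=toolR(axis(.38,az),az+180)
delta(c+.06*axis(.38,az),R)
delta(c-.017*axis(.38,az),R)
E
```

```text
ball px 206.0 189.5 r 245.5 cap px [193.7 195.7] centre [ 0.5567 -0.3093  0.042 ] tri at z.042; cap px count 13162
az 133 resid px 9.29
travel cm [ 4.53  3.36 -3.15] turn deg [  1.3   1.8 -17.3] | at [ 0.4962 -0.3266  0.1292] [-179.9  -23.9  -29.7] F [ 1.28  2.31 -2.05] w 0.0856 t 1.2 q [ 0.23  0.5   0.31  2.14 -0.94  0.17 -0.7 ]
travel cm [  6.48   1.27 -10.3 ] turn deg [  1.3   1.8 -17.3] | at [ 0.4962 -0.3266  0.1292] [-179.9  -23.9  -29.7] F [ 1.28  2.31 -2.05] w 0.0856 t 1.2 q [ 0.23  0.5   0.31  2.14 -0.94  0.17 -0.7 ]
```

```bash
python3 - <<'E'
s=open("h.py").read();i=s.index("    m=((g>150)");j=s.index("    disc=")
s=s[:i]+'''    x0,y0=u0-60,v0-60;cr=g[y0:v0+60,x0:u0+60]
    C=cv2.HoughCircles(cr,cv2.HOUGH_GRADIENT_ALT,1,100,param1=120,param2=.5,minRadius=r-12,maxRadius=r+12)[0]
    u,v,rad=min(C,key=lambda q:np.hypot(q[0]-60,q[1]-60));u,v=float(u)+x0,float(v)+y0
'''+s[j:]
open("h.py","w").write(s)
E
python3 - <<'E'
from h import *;import pickle
f=pickle.load(open("w1.pkl","rb"))
c,az=look(f,(249,192),.5,145,r=32)
R=toolR(axis(.38,az),az+180)
delta(c+.06*axis(.38,az),R)
delta(c-.017*axis(.38,az),R)
E
```

```text
ball px 245.0 185.0 r 28.1 cap px [248.8 197.1] centre [ 0.5431 -0.3416  0.042 ] tri at z.042; cap px count 88
az 167 resid px 2.5
travel cm [ 2.52 -1.   -3.15] turn deg [ 0.7  2.  16.7] | at [ 0.4962 -0.3266  0.1292] [-179.9  -23.9  -29.7] F [ 1.28  2.31 -2.05] w 0.0856 t 1.2 q [ 0.23  0.5   0.31  2.14 -0.94  0.17 -0.7 ]
travel cm [  5.31  -1.64 -10.3 ] turn deg [ 0.7  2.  16.7] | at [ 0.4962 -0.3266  0.1292] [-179.9  -23.9  -29.7] F [ 1.28  2.31 -2.05] w 0.0856 t 1.2 q [ 0.23  0.5   0.31  2.14 -0.94  0.17 -0.7 ]
```

```bash
python3 - <<'E'
s=open("h.py").read();i=s.index("    x0,y0=u0-60");j=s.index("    disc=")
s=s[:i]+'''    b=int(r*1.45);x0,y0=u0-b,v0-b;cr=cv2.GaussianBlur(g,(3,3),0)[y0:v0+b,x0:u0+b]
    T,m=cv2.threshold(cr,0,1,cv2.THRESH_OTSU)
    m=cv2.morphologyEx(m,cv2.MORPH_OPEN,np.ones((9,9),np.uint8))
    n,l=cv2.connectedComponents(m);k=l[b-5,b]
    ct=max(cv2.findContours((l==k).astype(np.uint8),cv2.RETR_EXTERNAL,cv2.CHAIN_APPROX_NONE)[0],key=cv2.contourArea)
    (u,v),(d1,d2),_=cv2.fitEllipse(cv2.convexHull(ct));u+=x0;v+=y0;rad=(d1+d2)/4;print("otsu",T,"axes",d1,d2)
'''+s[j:]
open("h.py","w").write(s)
E
python3 - <<'E'
from h import *;import pickle
f=pickle.load(open("w1.pkl","rb"))
g=cv2.cvtColor(f["pixels"],cv2.COLOR_RGB2GRAY);print(g[192,205:295:3],g[150:235:3,249])
c,az=look(f,(249,192),.5,145,r=32)
R=toolR(axis(.38,az),az+180)
delta(c+.06*axis(.38,az),R)
delta(c-.017*axis(.38,az),R)
E
```

```text
[167 167 164 164 173 205 217 225 227 229 230 230 231 231 229 225 219 210
 204 194 183 170 154 131 111 120 165 163 160 159] [155 157 159 162 206 224 229 232 233 234 233 234 232 231 226 190 182 183
 169 122 168 163 158 108  99  85  85  85  84]
otsu 133.0 axes 91.658447265625 136.3968048095703
ball px 241.3 188.5 r 57.0 cap px [248.2 197.9] centre [ 0.5419 -0.3372  0.042 ] tri at z.042; cap px count 609
az 180 resid px 4.16
travel cm [ 2.35 -1.06 -3.15] turn deg [ 0.5  2.1 29.7] | at [ 0.4962 -0.3266  0.1292] [-179.9  -23.9  -29.7] F [ 1.28  2.31 -2.05] w 0.0856 t 1.2 q [ 0.23  0.5   0.31  2.14 -0.94  0.17 -0.7 ]
travel cm [  5.21  -1.06 -10.3 ] turn deg [ 0.5  2.1 29.7] | at [ 0.4962 -0.3266  0.1292] [-179.9  -23.9  -29.7] F [ 1.28  2.31 -2.05] w 0.0856 t 1.2 q [ 0.23  0.5   0.31  2.14 -0.94  0.17 -0.7 ]
```

```bash
python3 - <<'E'
s=open("h.py").read();i=s.index("    b=int(r*1.45)");j=s.index("    disc=")
s=s[:i]+"    u,v=guess;rad=r\n"+s[j:]
s=s.replace("u0,v0=np.round(guess).astype(int);","").replace("int(rad*.8)","int(rad*.85)").replace("e>6","e>14")
open("h.py","w").write(s)
E
python3 - <<'E'
from h import *;import pickle
f=pickle.load(open("w1.pkl","rb"))
g=cv2.cvtColor(f["pixels"],cv2.COLOR_RGB2GRAY);print(g[192:226:2,232:270:2])
c,az=look(f,(249,191.5),.5,145,r=31)
E
```

```text
[[229 230 230 230 231 231 231 230 228 225 221 216 210 206 200 194 186 178
  170]
 [228 227 227 227 227 226 219 208 208 204 207 210 207 201 196 190 183 174
  164]
 [224 223 224 224 216 198 194 188 189 178 175 183 198 196 191 185 178 169
  157]
 [219 219 219 214 194 197 200 190 188 173 157 151 171 188 184 178 172 163
  153]
 [214 214 213 195 189 196 187 180 186 178 165 132 143 174 180 173 166 158
  145]
 [208 208 203 180 185 185 181 177 176 184 181 158 124 159 171 167 158 149
  139]
 [200 201 199 179 184 184 183 165 144 180 182 179 152 166 162 157 150 141
  129]
 [193 192 192 182 184 185 181 170 137 137 179 182 173 142 127 144 141 133
  121]
 [182 185 185 183 184 184 183 176 141 125 158 181 174 124 126 138 133 123
  115]
 [171 175 175 178 184 184 181 159 145 163 134 175 172 120 116 125 121 115
  110]
 [160 164 165 167 183 187 181 153 136 172 160 180 151 114 113 114 114 110
  106]
 [142 148 152 154 165 181 181 148 123 153 131 157 120 112 111 107 108 104
   99]
 [125 130 135 139 140 145 160 137 129 159 120 113 111 109 107 104 102  99
   91]
 [120 112 116 120 123 125 124 123 115 112 108 108 104 105 103 101  95  88
   78]
 [154 132 110 103 107 109 110 110 109 103 105 102 102  99  96  90  82  76
   74]
 [161 163 155 133 123  96  97  97  99  98  97  96  92  88  82  79  77  75
   76]
 [162 165 166 166 162 106  84  85  84  85  85  84  82  80  79  79  80  79
   77]]
ball px 249 191.5 r 31 cap px [251.1 209.9] centre [ 0.5362 -0.3419  0.042 ] tri at z.042; cap px count 56
az 158 resid px 2.08
```

```bash
python3 - <<'E'
from h import *;import pickle
from scipy.optimize import least_squares
f=pickle.load(open("w1.pkl","rb"));c=plane(f,249,191.5,.042);print(c)
for L,k in((.034,(248.3,205)),(.043,(250,216)),(.039,(249.5,210))):
    s=least_squares(lambda x:proj(f,c+L*axis(x[0],x[1]*100))-k,[.5,1.45]);print(L,s.x,np.abs(s.fun).max())
az=153
for th in(.3,.36):
    R=toolR(axis(th,az),az+180);delta(c+.05*axis(th,az),R);delta(c-.017*axis(th,az),R)
E
```

```text
[ 0.53622353 -0.34186065  0.042     ]
0.034 [0.46380026 1.51951309] 2.842170943040401e-14
0.043 [0.59609451 1.54962809] 1.1937117960769683e-12
0.039 [0.52170207 1.54717429] 1.1368683772161603e-13
travel cm [ 2.69 -0.85 -3.94] turn deg [3.1 6.  2.7] | at [ 0.4962 -0.3266  0.1292] [-179.9  -23.9  -29.7] F [ 1.28  2.31 -2.05] w 0.0856 t 1.2 q [ 0.23  0.5   0.31  2.14 -0.94  0.17 -0.7 ]
travel cm [  4.45  -1.75 -10.34] turn deg [3.1 6.  2.7] | at [ 0.4962 -0.3266  0.1292] [-179.9  -23.9  -29.7] F [ 1.28  2.31 -2.05] w 0.0856 t 1.2 q [ 0.23  0.5   0.31  2.14 -0.94  0.17 -0.7 ]
travel cm [ 2.43 -0.73 -4.04] turn deg [1.5 2.9 2.7] | at [ 0.4962 -0.3266  0.1292] [-179.9  -23.9  -29.7] F [ 1.28  2.31 -2.05] w 0.0856 t 1.2 q [ 0.23  0.5   0.31  2.14 -0.94  0.17 -0.7 ]
travel cm [  4.54  -1.8  -10.31] turn deg [1.5 2.9 2.7] | at [ 0.4962 -0.3266  0.1292] [-179.9  -23.9  -29.7] F [ 1.28  2.31 -2.05] w 0.0856 t 1.2 q [ 0.23  0.5   0.31  2.14 -0.94  0.17 -0.7 ]
```

```bash
python3 -m crank '{"travel":[[1,-0.3,-0.5],[2,-0.6,-2],[2.7,-0.9,-3.9],[2.7,-0.9,-3.9],[2.7,-0.9,-3.9]],"turn":[[1.5,3,1],[3,6,2.7],[3,6,2.7],[3,6,2.7],[3,6,2.7]],"gripper":[0,0,0,0,0]}'; python3 - <<'E'
from h import *
c=np.array([.5362,-.3419,.042]);az=154;th=.3;R=toolR(axis(th,az),az+180);delta(c+.05*axis(th,az),R);delta(c-.017*axis(th,az),R)
E
```

```text
clock: 1.7
position: [0.5209, -0.3371, 0.0908]
tool_rot: [3.136, -0.298, -0.463]
force: [0.6, 0.6, -0.1]
grip_width: 0.0855
finger_force: 0.0
travel cm [ 0.21  0.17 -0.1 ] turn deg [ 0.2 -0.2  0.6] | at [ 0.5209 -0.3371  0.0908] [179.7 -17.1 -26.5] F [ 0.62  0.6  -0.12] w 0.0855 t 1.7 q [ 0.17  0.65  0.44  2.   -0.85  0.35 -0.78]
travel cm [ 1.99 -0.7  -6.5 ] turn deg [ 0.2 -0.2  0.6] | at [ 0.5209 -0.3371  0.0908] [179.7 -17.1 -26.5] F [ 0.62  0.6  -0.12] w 0.0855 t 1.7 q [ 0.17  0.65  0.44  2.   -0.85  0.35 -0.78]
```

```bash
python3 -m crank '{"travel":[[0.6,-0.2,-2],[1.2,-0.4,-4],[2,-0.7,-6.5],[2,-0.7,-6.5],[2,-0.7,-6.5]],"turn":[[0,0,0],[0,0,0],[0,0,0],[0,0,0],[0,0,0]],"gripper":[0,0,0,0,0]}'; python3 - <<'E'
from h import *
from workcell import bot
c=np.array([.5362,-.3419,.042]);az=154;th=.3;R=toolR(axis(th,az),az+180);delta(c-.017*axis(th,az),R)
f=bot.grab_frame("wrist");cv2.imwrite("pics/w2.png",f["pixels"][:,:,::-1]);print(proj(f,c))
E
```

```text
clock: 2.2
position: [0.5412, -0.3444, 0.027]
tool_rot: [3.137, -0.299, -0.464]
force: [0.3, 0.7, 0.6]
grip_width: 0.0854
finger_force: 0.0
travel cm [-0.05  0.03 -0.12] turn deg [ 0.2 -0.2  0.6] | at [ 0.5412 -0.3444  0.027 ] [179.7 -17.1 -26.6] F [0.28 0.68 0.57] w 0.0854 t 2.2 q [ 0.27  0.76  0.29  1.96 -0.93  0.24 -0.7 ]
[258.34041633 259.26002332]
```

View pics/w2.png

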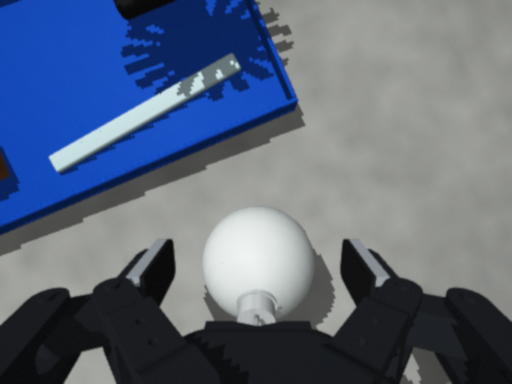

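The ball sits midway between the pads at (259,261), with the cap at (257,303) in the tool's symmetry plane. I'll close lightly.

```bash
python3 -m crank '{"travel":[[0,0,-0.1],[0,0,-0.1],[0,0,-0.1],[0,0,-0.1],[0,0,-0.1]],"turn":[[0,0,0],[0,0,0],[0,0,0],[0,0,0],[0,0,0]],"gripper":[0.1,0.2,0.28,0.36,0.45]}' 20;  python3 -m crank '{"travel":[[0,0,0],[0,0,0],[0,0,0],[0,0,0],[0,0,0]],"turn":[[0,0,0],[0,0,0],[0,0,0],[0,0,0],[0,0,0]],"gripper":[0.5,0.5,0.5,0.5,0.5]}' 20
```

```text
clock: 2.75
position: [0.5418, -0.3448, 0.0256]
tool_rot: [3.136, -0.3, -0.463]
force: [-4.5, -1.0, 9.4]
grip_width: 0.055
finger_force: 19.2
clock: 3.25
position: [0.5417, -0.3448, 0.0256]
tool_rot: [3.136, -0.3, -0.463]
force: [-4.7, -0.9, 9.1]
grip_width: 0.0549
finger_force: 19.2
```

```bash
cat >> h.py <<'E'
def place(at,ct,cup,h,xaz):
    """tool pose putting ball centre at cup xy, height h, axis vertical; at, ct = axis and centre in tool frame"""
    R1=Ro.align_vectors([[0,0,1.]],[at])[0].as_matrix()   # tool->world with axis up
    x=R1[:,0];R=Ro.from_euler("z",np.radians(xaz)-np.arctan2(x[1],x[0])).as_matrix()@R1
    p=np.array([cup[0],cup[1],h])-R@ct;delta(p,R);return R,p
E
python3 - <<'E'
from h import *
from workcell import bot
o=bot.observe();R=Ro.from_euler("xyz",o["tool_rot"]).as_matrix()
at=R.T@axis(.5,154);ct=R.T@(np.array([.5362,-.3419,.042])-o["position"])
print("at",at,"ct",ct);np.save("a_tool.npy",[at,ct])
E
python3 -m crank '{"travel":[[0,0,0.3],[0,0,1.2],[0,0,3],[0,0,6],[0,0,10]],"turn":[[0,0,0],[0,0,0],[0,0,0],[0,0,0],[2,5,5]],"gripper":[0.5,0.5,0.5,0.5,0.5]}' 20
python3 - <<'E'
from h import *
at,ct=np.load("a_tool.npy")
place(at,ct,(.535,.086),.14,80.5)
E
```

```text
at [-0.19843368  0.01036258 -0.98005953] ct [-1.12144666e-03 -1.36822528e-05 -1.75523532e-02]
clock: 3.75
position: [0.5408, -0.3426, 0.1203]
tool_rot: [3.136, -0.215, -0.386]
force: [1.5, 0.4, -1.6]
grip_width: 0.0546
finger_force: 21.3
travel cm [-0.6  42.62  0.23] turn deg [-13.6  23.6 100.9] | at [ 0.5408 -0.3426  0.1203] [179.7 -12.3 -22.1] F [ 1.54  0.43 -1.55] w 0.0546 t 3.75 q [ 0.08  0.68  0.59  1.86 -0.73  0.58 -0.84]
```

```bash
python3 -m crank '{"travel":[[0,3,1.5],[0,7,2],[0,11.5,2],[0,16,2],[0,20.5,2]],"turn":[[-1.1,1.9,8],[-2.2,3.8,16],[-3.3,5.7,24],[-4.4,7.6,32],[-5.5,9.5,40]],"gripper":[0.5,0.5,0.5,0.5,0.5]}' 20
python3 - <<'E'
from h import *
at,ct=np.load("a_tool.npy")
place(at,ct,(.535,.086),.14,80.5)
E
```

```text
clock: 4.25
position: [0.5427, -0.1369, 0.1404]
tool_rot: [3.035, -0.057, 0.335]
force: [1.1, 0.1, 0.4]
grip_width: 0.0548
finger_force: 21.3
travel cm [-0.79 22.06 -1.78] turn deg [-8.1 14.3 60.5] | at [ 0.5427 -0.1369  0.1404] [173.9  -3.3  19.2] F [1.14 0.06 0.38] w 0.0548 t 4.25 q [-0.32  0.57  0.59  1.97 -0.42  0.62 -0.73]
```

```bash
python3 - <<'E'
import pickle;from h import *
F=pickle.load(open("f0.pkl","rb"));t,s=F["top"],F["side"]
def crop(f,x,y,w,h): return cv2.resize(f["pixels"][y:y+h,x:x+w,::-1],(800,300),interpolation=cv2.INTER_CUBIC)
cv2.imwrite("pics/tray.png",np.vstack([crop(t,104,192,128,48),crop(s,180,145,128,48)]))
E
```

```text
(no output)
```

View pics/tray.png

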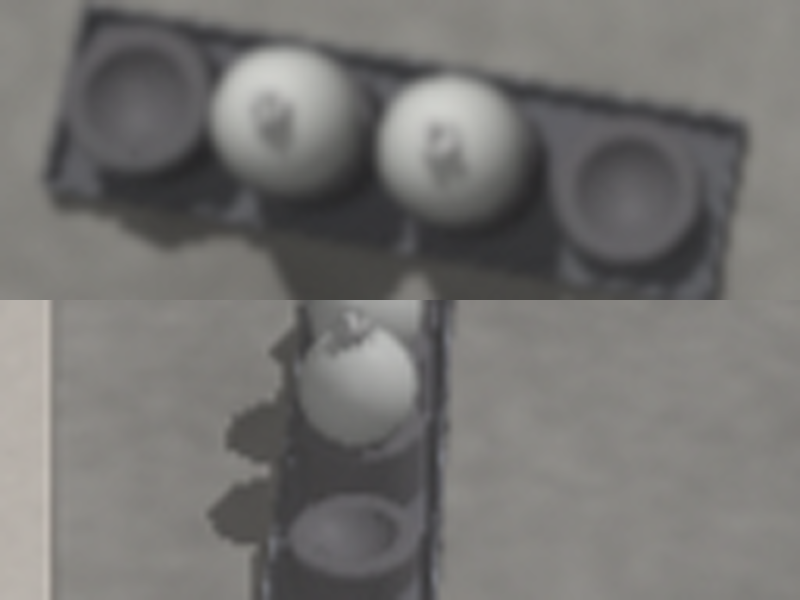

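The tray crop shows cup 1's rim centred at about (139,101) and cup 2's at about (626,198) in the top half. Baubles c and d are at (290,122) and (455,150). Cup 2's rim in the side half is at about (351,535).

```bash
python3 - <<'E'
import pickle;from h import *
F=pickle.load(open("f0.pkl","rb"));t,s=F["top"],F["side"]
T=lambda x,y:(104+x/6.25,192+y/6.25)
print("cup2 mouth tri",tri([ray(t,*T(626,198)),ray(s,236.2,182.6)]))
C,D=plane(t,*T(290,122),.059),plane(t,*T(455,150),.059);print("c,d",C,D,np.linalg.norm(C-D))
u=(C-D)/np.linalg.norm(C-D);m=(C+D)/2
print("from cd: cup1",m+.0975*u,"cup2",m-.0975*u,"row az",np.degrees(np.arctan2(u[1],u[0])))
q=[plane(t,*T(*p),.012) for p in((85,5),(748,125),(45,205),(715,295))];print("corners",np.round(q,4),np.mean(q,0),np.linalg.norm(q[0]-q[1]),np.linalg.norm(q[2]-q[3]),np.linalg.norm(q[0]-q[2]))
for z in(.02,.03,.04): print(z,"cup1",plane(t,*T(139,101),z),"cup2",plane(t,*T(626,198),z))
E
python3 -m crank '{"travel":[[-0.2,3,0],[-0.4,6,0],[-0.6,9,0],[-0.8,11,0],[-0.8,13,0]],"turn":[[-1.1,1.9,8],[-2.2,3.8,16],[-3.3,5.7,24],[-4.4,7.6,32],[-5.5,9.5,40]],"gripper":[0.5,0.5,0.5,0.5,0.5]}' 20
python3 - <<'E'
from h import *
at,ct=np.load("a_tool.npy")
place(at,ct,(.535,.086),.14,80.5)
E
```

```text
cup2 mouth tri (array([0.53649658, 0.0893328 , 0.01803859]), [np.float64(0.001878266474977303), np.float64(0.0018782664749773666)])
c,d [0.55791045 0.21526823 0.059     ] [0.54766027 0.15125104 0.059     ] 0.06483260125409322
from cd: cup1 [0.56820033 0.27953335 0.059     ] cup2 [0.53737038 0.08698592 0.059     ] row az 80.90323585307341
corners [[0.6121 0.3124 0.012 ]
 [0.5655 0.0415 0.012 ]
 [0.5302 0.3227 0.012 ]
 [0.4968 0.0532 0.012 ]] [0.55113352 0.18245074 0.012     ] 0.2748855558795866 0.27155965354042577 0.08252587436500188
0.02 cup1 [0.5715501  0.28548737 0.02      ] cup2 [0.53437265 0.08905103 0.02      ]
0.03 cup1 [0.57000181 0.28251718 0.03      ] cup2 [0.53318435 0.08798296 0.03      ]
0.04 cup1 [0.56845352 0.279547   0.04      ] cup2 [0.53199606 0.08691489 0.04      ]
clock: 4.75
position: [0.5347, -0.0075, 0.1403]
tool_rot: [3.065, 0.129, 1.037]
force: [-0.4, 0.1, -0.4]
grip_width: 0.0546
finger_force: 21.3
travel cm [ 0.01  9.11 -1.77] turn deg [-2.5  4.9 20.4] | at [ 0.5347 -0.0075  0.1403] [175.6   7.4  59.4] F [-0.44  0.14 -0.39] w 0.0546 t 4.75 q [-0.54  0.56  0.49  1.94 -0.16  0.72 -0.52]
```

```bash
python3 -m crank '{"travel":[[0,0.5,0],[0,1,0],[0,1,0],[0,1,0],[0,1,0]],"turn":[[-0.8,1.6,6.8],[-1.6,3.3,13.6],[-2.5,4.9,20.4],[-2.5,4.9,20.4],[-2.5,4.9,20.4]],"gripper":[0.5,0.5,0.5,0.5,0.5]}' 20
python3 - <<'E'
from h import *
from workcell import bot
import pickle
at,ct=np.load("a_tool.npy")
place(at,ct,(.536,.0875),.14,80.7)
f=bot.grab_frame("wrist");pickle.dump(f,open("w3.pkl","wb"));cv2.imwrite("pics/w3.png",f["pixels"][:,:,::-1])
print(proj(f,[.536,.0875,.02]),cam(f)[1])
E
```

```text
clock: 5.25
position: [0.5349, 0.0011, 0.14]
tool_rot: [3.129, 0.197, 1.394]
force: [0.4, -0.3, -1.0]
grip_width: 0.0549
finger_force: 21.3
travel cm [ 0.09  8.4  -1.74] turn deg [-0.1  0.1  0.8] | at [0.5349 0.0011 0.14  ] [179.3  11.3  79.9] F [ 0.4  -0.34 -1.03] w 0.0549 t 5.25 q [-0.53  0.57  0.42  1.91 -0.05  0.76 -0.3 ]
[237.97711595  66.17234452] [0.55043927 0.09576292 0.26712925]
```

View pics/w3.png

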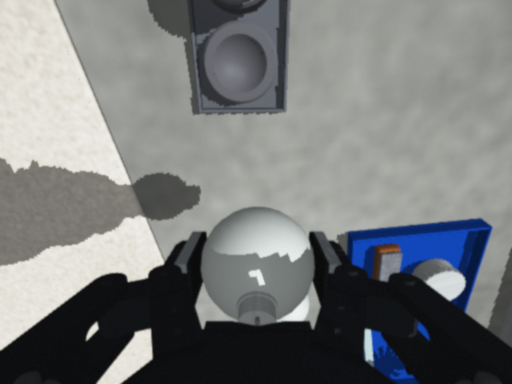

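The wrist view shows cup 2's rim centred at about (240,62), spanning columns 204–277. The held ball is at (257,264) with its cap in the symmetry plane. I'll triangulate the cup across the three views.

```bash
python3 - <<'E'
import pickle;from h import *
F=pickle.load(open("f0.pkl","rb"));t,s=F["top"],F["side"];w=pickle.load(open("w3.pkl","rb"))
g=cv2.cvtColor(w["pixels"],cv2.COLOR_RGB2GRAY)
print(g[63,184:300:2]);print(g[8:120:2,240])
rs=[ray(t,204.2,223.7),ray(w,240,62),ray(s,236.2,182.6)]
print(tri(rs));print(tri(rs[:2]));print(tri(rs[1:]))
for z in(.02,.03): print(z,plane(w,240,62,z), plane(w,204,63,z)-plane(w,277,63,z))
E
```

```text
[155 141  81  78  75  86  90  42  51  52  80 106 106 105 106 109 111 110
 113 116 118 119 119 119 117 114 113 110 108 104 101  98  93  91  87  85
  79  77  71  66  61  74 106 108 107 108 107  72  51  51  49 103 140 156
 155 155 156 157]
[ 46  36  34  43  59  97 102 104 108 108 108 109 105  75  68  70  74  79
  82  84  87  89  92  94  97 100 102 106 108 113 118 121 122 123 120 118
 115 112 108 106 105 104 104 106 106 108 100  70  85 103  74 102  94 150
 158 161]
(array([0.53705447, 0.08980712, 0.0173661 ]), [np.float64(0.0024618276210990027), np.float64(0.0010784595637436418), np.float64(0.0014244555972106122)])
(array([0.53689627, 0.0903319 , 0.00188775]), [np.float64(0.0006933098471258664), np.float64(0.0006933098471259021)])
(array([0.53825621, 0.09012291, 0.01770728]), [np.float64(0.0001553191408942046), np.float64(0.00015531914089405685)])
0.02 [0.53821497 0.09019073 0.02      ] [-0.05753703  0.01019581  0.        ]
0.03 [0.53870962 0.0904162  0.03      ] [-0.05520881  0.00978324  0.        ]
```

```bash
python3 -m crank '{"travel":[[0.3,4,1.5],[0.8,8,2],[1.3,12,2],[1.8,16,2],[2.2,19.4,2]],"turn":[[0,0,0],[0,0,0],[0,0,0],[0,0,0],[0,0,0]],"gripper":[0.5,0.5,0.5,0.5,0.5]}' 20
python3 - <<'E'
from h import *
from workcell import bot
import pickle
at,ct=np.load("a_tool.npy")
f=bot.grab_frame("wrist");pickle.dump(f,open("w4.pkl","wb"))
place(at,ct,(.5685,.281),.14,80.7)
k=proj(f,[.5685,.281,.035]);print(k)
g=cv2.cvtColor(f["pixels"],cv2.COLOR_RGB2GRAY);u,v=k.round().astype(int)
print(u-60,g[v,u-60:u+62:2]);print(max(v-60,0),g[max(v-60,0):v+62:2,u])
E
```

```text
clock: 5.8
position: [0.5569, 0.1974, 0.1597]
tool_rot: [3.13, 0.197, 1.396]
force: [1.1, -0.1, -0.8]
grip_width: 0.0547
finger_force: 21.5
travel cm [ 1.14  7.51 -3.66] turn deg [-0.3  0.1  0.4] | at [0.5569 0.2035 0.1592] [179.4  11.1  80.3] F [-4.28  6.55 -0.18] w 0.0547 t 5.85 q [-0.8   0.65  0.4   1.69 -0.09  0.95 -0.58]
[251.66593375  67.09879279]
192 [160 162 158 102  77  78  76  74  76  71  51  42  52  60 102 108 109 110
 110 114 114 116 118 121 124 124 127 125 123 119 116 112 108 104 100  97
  95  90  85  82  78  72  68  57  87 111 112 111 111 102  54  55 110 156
 163 163 164 166 166 168 170]
7 [166 167 166 133 101  62  58  99 104 102 107 111 112 111 110  90  73  75
  77  82  85  90  93  95  96 101 102 105 109 110 116 120 125 127 128 127
 125 121 119 115 113 110 108 107 109 109 108 108  78  69  56  58  74 102
 108 109 135 160 178 189 200]
```

```bash
python3 - <<'E'
import pickle;from h import *
F=pickle.load(open("f0.pkl","rb"));t=F["top"];w=pickle.load(open("w4.pkl","rb"))
print(tri([ray(t,126.2,208.2),ray(w,254.9,61.3)]))
for z in(.02,.03,.04): print(z,plane(w,254.9,61.3,z),np.linalg.norm(plane(w,218.6,61.3,z)-plane(w,291.1,61.3,z)),np.linalg.norm(plane(w,252,20,z)-plane(w,252,102.5,z)),plane(t,126.2,208.2,z))
w=pickle.load(open("w3.pkl","rb"));
for z in(.02,.03): print("cup2",z,plane(w,240.5,60,z),np.linalg.norm(plane(w,203.5,60,z)-plane(w,277.5,60,z)),np.linalg.norm(plane(w,240,17,z)-plane(w,240,101,z)))
E
python3 -m crank '{"travel":[[0.3,1.5,0],[0.6,3,0],[1,5.5,0],[1.2,7.5,-1],[1.2,7.5,-2]],"turn":[[0,0,0],[0,0,0],[0,0,0],[0,0,0],[0,0,0]],"gripper":[0.5,0.5,0.5,0.5,0.5]}' 20
```

```text
(array([0.57145148, 0.28461927, 0.02258767]), [np.float64(0.0004477559147930517), np.float64(0.0004477559147928326)])
0.02 [0.57185013 0.28435135 0.02      ] 0.06260404162407784 0.06458208897419296 [0.57144764 0.28558073 0.02      ]
0.03 [0.5718688  0.28463626 0.03      ] 0.060259158162135576 0.06216311619792041 [0.56990034 0.28260964 0.03      ]
0.04 [0.57188747 0.28492116 0.04      ] 0.057914274700193204 0.059744143421647966 [0.56835305 0.27963855 0.04      ]
cup2 0.02 [0.53889863 0.09153424 0.02      ] 0.05897294293830632 0.060468304253720115
cup2 0.03 [0.53936562 0.09170535 0.03      ] 0.05658662306942438 0.05802147510311791
clock: 6.35
position: [0.5688, 0.2735, 0.1384]
tool_rot: [3.131, 0.196, 1.4]
force: [-0.6, -0.6, -0.8]
grip_width: 0.0549
finger_force: 21.5
```

```bash
python3 - <<'E'
import pickle;from h import *
w=pickle.load(open("w3.pkl","rb"));at,ct=np.load("a_tool.npy")
R=Ro.from_euler("xyz",[3.129,.197,1.394]).as_matrix();p=np.array([.5349,.0011,.14]);print(proj(w,p+R@ct))
g=cv2.cvtColor(w["pixels"],cv2.COLOR_RGB2GRAY);print(g[200:216,257],g[262,194:212],g[262,306:322])
place(at,ct,(.5705,.283),.066,80.7)
E
```

```text
[256.76717267 260.58746889]
[166 165 168 168 168 164 142 107  98 104 111 118 124 130 135 140] [  9  10  12  11  10  15  30  62  92 100 102 105 106 109 110 110 110 113] [108 107 107 105 104 102 100  86  55  22  12   9  11  12  10  11]
travel cm [ 0.15  0.71 -8.98] turn deg [-0.2  0.1  0.5] | at [0.5688 0.2735 0.1384] [179.4  11.3  80.2] F [-0.61 -0.6  -0.81] w 0.0549 t 6.35 q [-0.85  0.73  0.38  1.58 -0.12  1.   -0.65]
```

```bash
python3 -m crank '{"travel":[[0.1,0.4,-2],[0.2,0.8,-5],[0.2,0.8,-7.5],[0.2,0.8,-8.8],[0.2,0.8,-8.8]],"turn":[[0,0,0.5],[0,0,0.5],[0,0,0.5],[0,0,0.5],[0,0,0.5]],"gripper":[0.5,0.5,0.5,0.5,0.5]}' 20
python3 -m crank '{"travel":[[0,0,0],[0,0,0],[0,0,0],[0,0,0],[0,0,0]],"turn":[[0,0,0],[0,0,0],[0,0,0],[0,0,0],[0,0,0]],"gripper":[0.5,0.5,0.5,0.5,0.5]}' 20
python3 - <<'E'
from h import *
at,ct=np.load("a_tool.npy")
place(at,ct,(.5705,.283),.059,80.7)
E
```

```text
clock: 6.85
position: [0.5701, 0.2773, 0.0497]
tool_rot: [3.132, 0.2, 1.406]
force: [-0.1, -0.2, -0.0]
grip_width: 0.0547
finger_force: 21.5
clock: 7.35
position: [0.5711, 0.2785, 0.052]
tool_rot: [3.13, 0.197, 1.407]
force: [0.5, -0.2, -0.9]
grip_width: 0.0549
finger_force: 21.5
travel cm [-0.08  0.21 -1.04] turn deg [-0.1  0.1  0.1] | at [0.5711 0.2785 0.052 ] [179.3  11.3  80.6] F [ 0.55 -0.24 -0.89] w 0.0549 t 7.35 q [-0.84  0.85  0.35  1.6  -0.14  0.85 -0.65]
```

```bash
python3 -m crank '{"travel":[[0,0.1,-0.1],[0,0.2,-0.25],[0,0.2,-0.4],[0,0.2,-0.5],[0,0.2,-0.6]],"turn":[[0,0,0],[0,0,0],[0,0,0],[0,0,0],[0,0,0]],"gripper":[0.5,0.5,0.5,0.5,0.5]}' 20
python3 -m crank '{"travel":[[0,0,-0.04],[0,0,-0.07],[0,0,-0.1],[0,0,-0.1],[0,0,-0.1]],"turn":[[0,0,0],[0,0,0],[0,0,0],[0,0,0],[0,0,0]],"gripper":[0.5,0.5,0.5,0.5,0.5]}' 20
python3 -m crank '{"travel":[[0,0,-0.04],[0,0,-0.07],[0,0,-0.1],[0,0,-0.1],[0,0,-0.1]],"turn":[[0,0,0],[0,0,0],[0,0,0],[0,0,0],[0,0,0]],"gripper":[0.5,0.5,0.5,0.5,0.5]}' 20
```

```text
clock: 7.85
position: [0.5709, 0.2803, 0.0454]
tool_rot: [3.131, 0.198, 1.407]
force: [-0.2, 0.1, 0.2]
grip_width: 0.0548
finger_force: 21.5
clock: 8.35
position: [0.571, 0.2804, 0.0446]
tool_rot: [3.13, 0.198, 1.407]
force: [-0.2, -0.7, -0.8]
grip_width: 0.0547
finger_force: 21.5
clock: 8.85
position: [0.5709, 0.2803, 0.0435]
tool_rot: [3.13, 0.198, 1.407]
force: [-0.1, -0.1, 0.3]
grip_width: 0.0548
finger_force: 21.5
```

```bash
cat > ok.py <<'E'
from workcell import bot
import sys
o=bot.observe();print(o["clock"],o["position"].round(4),o["force"].round(2),o["moment"].round(2));sys.exit(int(o["force"][2]>1.4))
E
D() { :; }
python3 -m crank '{"travel":[[0,0,-0.04],[0,0,-0.07],[0,0,-0.1],[0,0,-0.1],[0,0,-0.1]],"turn":[[0,0,0],[0,0,0],[0,0,0],[0,0,0],[0,0,0]],"gripper":[0.5,0.5,0.5,0.5,0.5]}' 20 >/dev/null; python3 ok.py && 
python3 -m crank '{"travel":[[0,0,-0.04],[0,0,-0.07],[0,0,-0.1],[0,0,-0.1],[0,0,-0.1]],"turn":[[0,0,0],[0,0,0],[0,0,0],[0,0,0],[0,0,0]],"gripper":[0.5,0.5,0.5,0.5,0.5]}' 20 >/dev/null&& python3 ok.py && 
python3 -m crank '{"travel":[[0,0,-0.04],[0,0,-0.07],[0,0,-0.1],[0,0,-0.1],[0,0,-0.1]],"turn":[[0,0,0],[0,0,0],[0,0,0],[0,0,0],[0,0,0]],"gripper":[0.5,0.5,0.5,0.5,0.5]}' 20 >/dev/null&& python3 ok.py && 
python3 -m crank '{"travel":[[0,0,-0.04],[0,0,-0.07],[0,0,-0.1],[0,0,-0.1],[0,0,-0.1]],"turn":[[0,0,0],[0,0,0],[0,0,0],[0,0,0],[0,0,0]],"gripper":[0.5,0.5,0.5,0.5,0.5]}' 20 >/dev/null&& python3 ok.py
```

```text
9.35 [0.571  0.2803 0.0425] [-0.06  0.34 -0.63] [ 0.24 -0.03  0.03]
9.85 [0.571  0.2803 0.0416] [-0.2  -0.09 -0.75] [ 0.23 -0.04  0.02]
10.35 [0.571  0.2803 0.0406] [ 0.94 -0.19  1.01] [0.11 0.03 0.02]
10.85 [0.571  0.2803 0.0396] [-0.33 -1.55  3.42] [-0.16  0.07 -0.02]
```

Contact with the foam was felt at TCP z ≈ 0.040 with Fy −1.5 N, which means the ball sits slightly too far toward +y. This agrees with the top view, which puts the cup at (.5684,.2796). I'll back off 1.5 mm, shift and feel again.

```bash

python3 -m crank '{"travel":[[0,0,0.15],[0,0,0.2],[-0.1,-0.1,0.2],[-0.15,-0.25,0.2],[-0.15,-0.25,0.15]],"turn":[[0,0,0],[0,0,0],[0,0,0],[0,0,0],[0,0,0]],"gripper":[0.5,0.5,0.5,0.5,0.5]}' 20 >/dev/null; python3 ok.py; python3 - <<'E'
from h import *
at,ct=np.load("a_tool.npy")
R,p=place(at,ct,(.5684,.2800),.0575,80.7)
E
python3 -m crank '{"travel":[[0,0,-0.04],[0,0,-0.07],[0,0,-0.1],[0,0,-0.1],[0,0,-0.1]],"turn":[[0,0,0],[0,0,0],[0,0,0],[0,0,0],[0,0,0]],"gripper":[0.5,0.5,0.5,0.5,0.5]}' 20 >/dev/null&& python3 ok.py &&
python3 -m crank '{"travel":[[0,0,-0.02],[0,0,-0.04],[0,0,-0.06],[0,0,-0.06],[0,0,-0.06]],"turn":[[0,0,0],[0,0,0],[0,0,0],[0,0,0],[0,0,0]],"gripper":[0.5,0.5,0.5,0.5,0.5]}' 20 >/dev/null&& python3 ok.py
```

```text
11.35 [0.5694 0.2776 0.041 ] [ 0.05 -0.07 -0.53] [0.26 0.   0.01]
travel cm [-0.12  0.   -0.1 ] turn deg [-0.1  0.   0.1] | at [0.5694 0.2776 0.041 ] [179.4  11.3  80.6] F [ 0.05 -0.07 -0.53] w 0.0547 t 11.35 q [-0.84  0.86  0.34  1.61 -0.15  0.83 -0.65]
11.85 [0.5695 0.2779 0.0401] [-1.03 -0.34  0.57] [ 0.22  0.09 -0.03]
12.35 [0.5695 0.2779 0.0396] [-0.63  1.3   3.84] [ 0.25  0.13 -0.01]
```

```bash

python3 -m crank '{"travel":[[0,0,0.1],[-0.05,0.1,0.1],[-0.05,0.12,0.1],[-0.05,0.12,0.1],[-0.05,0.12,0.05]],"turn":[[0,0,0],[0,0,0],[0,0,0],[0,0,0],[0,0,0]],"gripper":[0.5,0.5,0.5,0.5,0.5]}' 20 >/dev/null; python3 ok.py;
python3 -m crank '{"travel":[[0,0,-0.02],[0,0,-0.04],[0,0,-0.04],[0,0,-0.04],[0,0,-0.04]],"turn":[[0,0,0],[0,0,0],[0,0,0],[0,0,0],[0,0,0]],"gripper":[0.5,0.5,0.5,0.5,0.5]}' 20 >/dev/null&& python3 ok.py
```

```text
12.85 [0.569  0.2791 0.04  ] [0.65 0.16 1.73] [ 0.2  -0.02  0.04]
13.35 [0.569  0.2791 0.0396] [ 0.57 -0.46  1.82] [ 0.12 -0.08  0.  ]
```

```bash

python3 -m crank '{"travel":[[0,0,0],[0,0,0],[0,0,0],[0,0,0],[0,0,0]],"turn":[[0,0,0],[0,0,0],[0,0,0],[0,0,0],[0,0,0]],"gripper":[0.34,0.25,0.12,0,0]}' 20; python3 - <<'E'
from h import *
from workcell import bot
import pickle
f=bot.grab_frame("wrist");pickle.dump(f,open("w5.pkl","wb"))
E
python3 -m crank '{"travel":[[0,0,0.5],[0,0,2],[0,0,5],[0,0,9],[0,-2,13]],"turn":[[0,0,0],[0,0,0],[0,0,0],[0,0,0],[0,0,0]],"gripper":[0,0,0,0,0]}' 20
python3 - <<'E'
from h import *
from workcell import bot
import pickle
c=np.array([.5394,-.157,.042]);a=axis(.6,-115);delta(c+.10*a,toolR(axis(.5,-115),65))
f=bot.grab_frame("wrist");pickle.dump(f,open("w6.pkl","wb"));cv2.imwrite("pics/w6.png",f["pixels"][:,:,::-1])
p=np.array([.569,.2795,.057]);print(proj(f,p),proj(f,p+[0,0,.0355]),proj(f,p+[0,0,.043]))
E
```

```text
clock: 13.85
position: [0.5689, 0.279, 0.0395]
tool_rot: [3.131, 0.198, 1.407]
force: [0.1, -0.4, -0.3]
grip_width: 0.0855
finger_force: 0.0
clock: 14.4
position: [0.5685, 0.2612, 0.1718]
tool_rot: [3.13, 0.196, 1.41]
force: [-0.2, 0.4, 0.8]
grip_width: 0.0853
finger_force: 0.0
travel cm [ -5.3  -46.94  -4.72] turn deg [ 38.4 -11.2 -15. ] | at [0.5685 0.2612 0.1718] [179.4  11.2  80.8] F [-0.16  0.44  0.81] w 0.0853 t 14.4 q [-0.85  0.68  0.39  1.57 -0.1   1.04 -0.63]
[253.00642406 148.63044821] [252.84783177 162.61082175] [252.80828838 166.09668749]
```

View pics/w6.png

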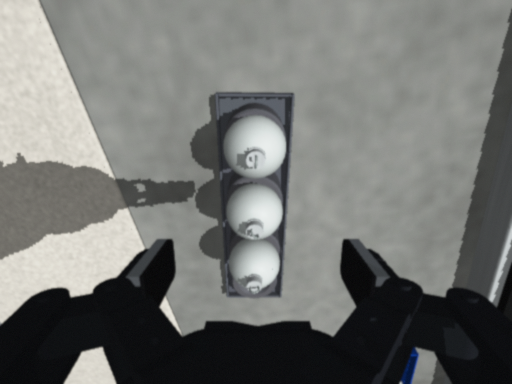

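Bauble_a sits in cup 1 with its ball at (255,147) and cap at about (251,157). That is within about 0.1 rad of upright, and baubles c and d at (254,211) and (254,264) are undisturbed. Now for bauble_b.

```bash

python3 -m crank '{"travel":[[-0.5,-4,0],[-1,-9,0],[-1.5,-14,0],[-2,-19,0],[-2.6,-24,0]],"turn":[[4,-1,-1.5],[8,-2.3,-3],[12,-3.4,-4.5],[16,-4.6,-6],[19,-5.6,-7.5]],"gripper":[0,0,0,0,0]}' 20
python3 -m crank '{"travel":[[-0.5,-5,0],[-1,-10,-1],[-1.5,-15,-2],[-2,-19,-3.5],[-2.7,-23,-4.7]],"turn":[[4,-1,-1.5],[8,-2.3,-3],[12,-3.4,-4.5],[16,-4.6,-6],[19,-5.6,-7.5]],"gripper":[0,0,0,0,0]}' 20
python3 -m crank '{"travel":[[0,0,0],[0,0,0],[0,0,0],[0,0,0],[0,0,0]],"turn":[[0,0,0],[0,0,0],[0,0,0],[0,0,0],[0,0,0]],"gripper":[0,0,0,0,0]}' 20 >/dev/null
python3 - <<'E'
from h import *
from workcell import bot
import pickle
c=np.array([.5394,-.157,.042]);a=axis(.6,-115);delta(c+.10*a,toolR(axis(.5,-115),65))
f=bot.grab_frame("wrist");pickle.dump(f,open("w7.pkl","wb"));u,v=proj(f,c).round().astype(int)
print(u,v,proj(f,c+a*.035),proj(f,c+a*.043));g=cv2.cvtColor(f["pixels"],cv2.COLOR_RGB2GRAY)
print(u-50,g[v,u-50:u+51:2]);print(v-50,g[v-50:v+51:2,u])
cv2.imwrite("pics/w7.png",cv2.resize(f["pixels"][v-50:v+50,u-66:u+67,::-1],(798,600),interpolation=cv2.INTER_CUBIC))
E
```

```text
clock: 14.95
position: [0.5445, 0.0295, 0.1709]
tool_rot: [3.11, -0.142, 1.276]
force: [1.0, -0.7, -0.2]
grip_width: 0.0851
finger_force: 0.0
clock: 15.45
position: [0.5265, -0.1408, 0.1395]
tool_rot: [3.138, -0.466, 1.148]
force: [1.6, 0.7, -1.0]
grip_width: 0.0853
finger_force: 0.0
travel cm [-1.09 -7.   -1.41] turn deg [ 2.  -0.8 -0.8] | at [ 0.5264 -0.1382  0.1386] [179.9 -26.5  65.9] F [ 0.39 -0.    0.27] w 0.0853 t 15.95 q [ 0.37  0.57  0.06  1.93 -0.73  0.79  0.57]
279 259 [281.74081764 286.20238716] [282.51185047 293.68359218]
229 [112  84  80  78  76  74  74  72  73  79  91 103 115 128 139 151 163 170
 178 185 192 198 205 209 215 219 222 223 225 226 226 226 224 224 223 221
 218 213 209 197 175 153 151 151 150 151 151 150 150 149 148]
209 [151 151 153 156 158 157 158 158 157 154 172 187 195 202 207 211 214 216
 218 218 220 221 220 220 219 219 219 217 211 206 196 161 155 153 151 155
 158 140 107 146 152 144 142 154 154 158 157 157 154 154 154]
```

View pics/w7.png

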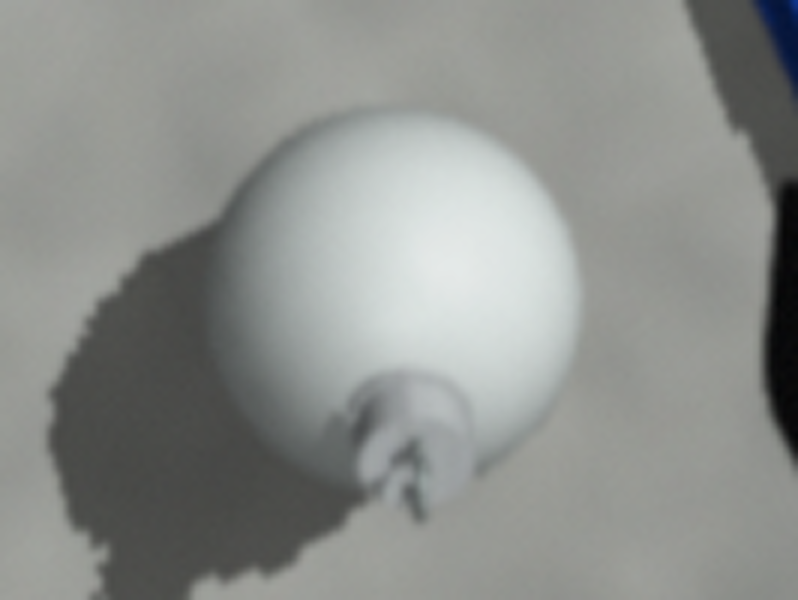

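The crop shows bauble_b's ball centred at crop (395,298), which is px (278.8,258.7), and the cap end at (414,455), which is px (282,285). Both lie within 1.5 px of the prediction.

```bash
python3 - <<'E'
from h import *;import pickle
from scipy.optimize import least_squares
f=pickle.load(open("w7.pkl","rb"));c=plane(f,278.8,258.7,.042);print(c)
for L,k in((.0355,(282,284.8)),(.043,(283,295.5))):
    s=least_squares(lambda x:proj(f,c+L*axis(x[0],x[1]*100))-k,[.6,-1.15]);print(L,s.x)
az=-115;th=.6
R=toolR(axis(th,az),az+180);delta(c+.06*axis(th,az),R);delta(c-.017*axis(th,az),R)
E
```

```text
[ 0.53929558 -0.15701272  0.042     ]
0.0355 [ 0.5474063 -1.1447475]
0.043 [ 0.64028293 -1.13787573]
travel cm [-0.13 -4.93 -4.7 ] turn deg [ 7.2 -3.2 -0.8] | at [ 0.5263 -0.1384  0.1385] [179.9 -26.5  65.8] F [ 0.02 -0.02  0.76] w 0.0852 t 16.0 q [ 0.37  0.57  0.06  1.93 -0.73  0.79  0.57]
travel cm [  1.7   -0.99 -11.05] turn deg [ 7.2 -3.2 -0.8] | at [ 0.5263 -0.1384  0.1385] [179.9 -26.5  65.8] F [ 0.02 -0.02  0.76] w 0.0852 t 16.0 q [ 0.37  0.57  0.06  1.93 -0.73  0.79  0.57]
```

```bash

python3 -m crank '{"travel":[[0,-2.5,0],[-0.1,-5,-1],[-0.1,-5,-3],[-0.1,-5,-4.7],[-0.1,-5,-4.7]],"turn":[[3,-1.5,0],[7,-3.2,-0.8],[7,-3.2,-0.8],[7,-3.2,-0.8],[7,-3.2,-0.8]],"gripper":[0,0,0,0,0]}' 20
python3 - <<'E'
from h import *
c=np.array([.5393,-.157,.042]);az=-114.5;th=.6
R=toolR(axis(th,az),az+180);delta(c+.06*axis(th,az),R);delta(c-.017*axis(th,az),R)
E
```

```text
clock: 16.5
position: [0.5244, -0.1879, 0.0893]
tool_rot: [-3.138, -0.597, 1.132]
force: [-0.9, 0.9, 0.9]
grip_width: 0.0854
finger_force: 0.0
travel cm [0.09 0.01 0.22] turn deg [ 0.1 -0.2  0.5] | at [ 0.5244 -0.1879  0.0893] [-179.8  -34.2   64.9] F [-0.87  0.88  0.94] w 0.0854 t 16.5 q [ 0.57  0.72 -0.    1.87 -0.84  0.84  0.8 ]
travel cm [ 1.89  3.97 -6.13] turn deg [ 0.1 -0.2  0.5] | at [ 0.5244 -0.1879  0.0893] [-179.8  -34.2   64.9] F [-0.87  0.88  0.94] w 0.0854 t 16.5 q [ 0.57  0.72 -0.    1.87 -0.84  0.84  0.8 ]
```

```bash

python3 -m crank '{"travel":[[0.6,1.3,-2],[1.2,2.6,-4],[1.7,3.6,-5.7],[1.9,4,-6.2],[1.9,4,-6.2]],"turn":[[0,0,0],[0,0,0],[0,0,0],[0,0,0],[0,0,0]],"gripper":[0,0,0,0,0]}' 20 >/dev/null
python3 - <<'E'
from h import *;from workcell import bot
c=np.array([.5393,-.157,.042]);az=-114.5;th=.6
R=toolR(axis(th,az),az+180);delta(c-.017*axis(th,az),R)
f=bot.grab_frame("wrist");u,v=proj(f,c).round().astype(int);print(u,v)
g=cv2.cvtColor(f["pixels"],cv2.COLOR_RGB2GRAY);print(u-70,g[v,u-70:u+71:2]);print(v-70,g[v-70:v:2,u])
E
```

```text
travel cm [-0.1   0.   -0.14] turn deg [ 0.2 -0.1  0.5] | at [ 0.5442 -0.1483  0.0294] [-180.   -34.2   65. ] F [ 0.94 -0.97  0.98] w 0.0853 t 17.0 q [ 0.54  0.81 -0.07  1.9  -0.93  0.7   0.86]
255 261
185 [163 162 157 134  88  78  81  95 103 112 119 127 135 142 149 156 162 165
 169 173 177 180 185 189 192 194 198 201 205 208 209 212 215 216 219 220
 221 222 223 223 223 223 223 224 224 223 223 223 221 222 221 220 219 219
 218 216 214 210 207 203 199 188 170 156 155 155 154 154 152 152 151]
191 [151 152 152 153 155 157 160 174 189 196 202 207 211 212 215 216 218 220
 222 224 224 224 224 225 225 225 225 224 224 223 223 223 224 222 222]
```

```bash

python3 -m crank '{"travel":[[-0.1,0,-0.1],[-0.1,0,-0.1],[-0.1,0,-0.1],[-0.1,0,-0.1],[-0.1,0,-0.1]],"turn":[[0,0,0],[0,0,0],[0,0,0],[0,0,0],[0,0,0]],"gripper":[0.1,0.2,0.28,0.36,0.45]}' 20 >/dev/null
python3 -m crank '{"travel":[[0,0,0],[0,0,0],[0,0,0],[0,0,0],[0,0,0]],"turn":[[0,0,0],[0,0,0],[0,0,0],[0,0,0],[0,0,0]],"gripper":[0.5,0.5,0.5,0.5,0.5]}' 20
python3 - <<'E'
from h import *
from workcell import bot
o=bot.observe();R=Ro.from_euler("xyz",o["tool_rot"]).as_matrix()
at=R.T@axis(.6,-114.5);ct=R.T@(np.array([.5393,-.157,.042])-o["position"])
print("at",at,"ct",ct);np.save("b_tool.npy",[at,ct])
E
python3 -m crank '{"travel":[[0,0,0.3],[0,0,1.2],[0,0,3],[0,0,6],[0,0,9.5]],"turn":[[0,0,0],[0,0,0],[0,0,0],[0,0,0],[0,0,0]],"gripper":[0.5,0.5,0.5,0.5,0.5]}' 20
python3 - <<'E'
from h import *
at,ct=np.load("b_tool.npy")
place(at,ct,(.5355,.0875),.14,80.7)
E
```

```text
clock: 18.05
position: [0.5422, -0.1494, 0.0286]
tool_rot: [-3.14, -0.597, 1.132]
force: [-7.7, 0.8, 9.9]
grip_width: 0.0547
finger_force: 19.0
at [-0.00297552  0.00495661 -0.99998329] ct [ 0.00083829  0.00058956 -0.01568945]
clock: 18.55
position: [0.5426, -0.1495, 0.1241]
tool_rot: [-3.14, -0.596, 1.131]
force: [1.1, -0.2, -0.8]
grip_width: 0.0547
finger_force: 21.3
travel cm [-7.700e-01  2.362e+01  2.000e-02] turn deg [-33.    9.9  15.3] | at [ 0.5426 -0.1495  0.1241] [-179.9  -34.2   64.8] F [ 1.09 -0.24 -0.85] w 0.0547 t 18.55 q [ 0.5   0.65 -0.01  1.89 -0.84  0.84  0.71]
```

```bash

python3 -m crank '{"travel":[[-0.1,4,0.5],[-0.2,9,1],[-0.4,14,1],[-0.5,18,1],[-0.6,21,1]],"turn":[[-6.5,2,3],[-13,4,6],[-20,6,9],[-27,8,12],[-33,9.9,15.3]],"gripper":[0.5,0.5,0.5,0.5,0.5]}' 20 >/dev/null
python3 -m crank '{"travel":[[0,1,0],[-0.1,2,0],[-0.1,2.7,0],[-0.1,2.7,0],[-0.1,2.7,0]],"turn":[[0,0,0],[0,0,0],[0,0,0],[0,0,0],[0,0,0]],"gripper":[0.5,0.5,0.5,0.5,0.5]}' 20
python3 - <<'E'
from h import *
at,ct=np.load("b_tool.npy")
place(at,ct,(.536,.088),.055,80.7)
E
```

```text
clock: 19.55
position: [0.537, 0.0252, 0.1299]
tool_rot: [3.135, -0.177, 1.322]
force: [0.4, 0.3, -0.5]
grip_width: 0.055
finger_force: 21.3
travel cm [-0.17  6.2  -9.06] turn deg [-10.1   2.2   4.9] | at [0.537  0.0252 0.1299] [179.6 -10.1  75.8] F [ 0.4   0.33 -0.5 ] w 0.055 t 19.55 q [-0.21  0.52  0.21  1.97 -0.46  0.65  0.09]
```

```bash

python3 -m crank '{"travel":[[0,2,0],[-0.1,4,0],[-0.2,6.2,0],[-0.2,6.2,-1],[-0.2,6.2,-2.5]],"turn":[[-5,1.1,2.5],[-10,2.2,4.9],[-10,2.2,4.9],[-10,2.2,4.9],[-10,2.2,4.9]],"gripper":[0.5,0.5,0.5,0.5,0.5]}' 20 >/dev/null
python3 - <<'E'
from h import *
at,ct=np.load("b_tool.npy")
place(at,ct,(.536,.088),.055,80.7)
E
```

```text
travel cm [-0.01 -0.07 -6.55] turn deg [-0.1  0.  -0.1] | at [0.5355 0.0879 0.1048] [1.797e+02 1.000e-01 8.080e+01] F [ 0.11 -0.37  0.15] w 0.0546 t 20.05 q [-0.51  0.59  0.32  1.94 -0.29  0.65 -0.16]
```

```bash

python3 -m crank '{"travel":[[0,0,-2],[0,-0.1,-4],[0,-0.1,-5.3],[0,-0.1,-6],[0,-0.1,-6.3]],"turn":[[0,0,0],[0,0,0],[0,0,0],[0,0,0],[0,0,0]],"gripper":[0.5,0.5,0.5,0.5,0.5]}' 20 >/dev/null; python3 ok.py; 
python3 -m crank '{"travel":[[0,0,0],[0,0,0],[0,0,-0.1],[0,0,-0.1],[0,0,-0.1]],"turn":[[0,0,0],[0,0,0],[0,0,0],[0,0,0],[0,0,0]],"gripper":[0.5,0.5,0.5,0.5,0.5]}' 20 >/dev/null; python3 ok.py; python3 - <<'E'
from h import *
at,ct=np.load("b_tool.npy")
place(at,ct,(.536,.088),.040,80.7)
E
```

```text
20.55 [0.535  0.0867 0.0414] [ 0.67  0.06 -0.21] [ 0.03  0.03 -0.03]
21.05 [0.5351 0.0877 0.041 ] [-0.24 -0.01 -0.19] [ 0.02  0.05 -0.02]
travel cm [ 0.03 -0.04 -1.67] turn deg [-0.1 -0.  -0.1] | at [0.5351 0.0877 0.041 ] [1.798e+02 1.000e-01 8.080e+01] F [-0.24 -0.01 -0.19] w 0.0549 t 21.05 q [-0.46  0.7   0.26  1.96 -0.34  0.52 -0.13]
```

```bash

python3 -m crank '{"travel":[[0,0,-0.04],[0,0,-0.07],[0,0,-0.1],[0,0,-0.1],[0,0,-0.1]],"turn":[[0,0,0],[0,0,0],[0,0,0],[0,0,0],[0,0,0]],"gripper":[0.5,0.5,0.5,0.5,0.5]}' 20 >/dev/null; python3 ok.py && 
python3 -m crank '{"travel":[[0,0,-0.04],[0,0,-0.07],[0,0,-0.1],[0,0,-0.1],[0,0,-0.1]],"turn":[[0,0,0],[0,0,0],[0,0,0],[0,0,0],[0,0,0]],"gripper":[0.5,0.5,0.5,0.5,0.5]}' 20 >/dev/null&& python3 ok.py && 
python3 -m crank '{"travel":[[0,0,-0.04],[0,0,-0.07],[0,0,-0.1],[0,0,-0.1],[0,0,-0.1]],"turn":[[0,0,0],[0,0,0],[0,0,0],[0,0,0],[0,0,0]],"gripper":[0.5,0.5,0.5,0.5,0.5]}' 20 >/dev/null&& python3 ok.py && 
python3 -m crank '{"travel":[[0,0,-0.04],[0,0,-0.07],[0,0,-0.1],[0,0,-0.1],[0,0,-0.1]],"turn":[[0,0,0],[0,0,0],[0,0,0],[0,0,0],[0,0,0]],"gripper":[0.5,0.5,0.5,0.5,0.5]}' 20 >/dev/null&& python3 ok.py && 
python3 -m crank '{"travel":[[0,0,-0.04],[0,0,-0.07],[0,0,-0.1],[0,0,-0.1],[0,0,-0.1]],"turn":[[0,0,0],[0,0,0],[0,0,0],[0,0,0],[0,0,0]],"gripper":[0.5,0.5,0.5,0.5,0.5]}' 20 >/dev/null&& python3 ok.py && 
python3 -m crank '{"travel":[[0,0,-0.04],[0,0,-0.07],[0,0,-0.1],[0,0,-0.1],[0,0,-0.1]],"turn":[[0,0,0],[0,0,0],[0,0,0],[0,0,0],[0,0,0]],"gripper":[0.5,0.5,0.5,0.5,0.5]}' 20 >/dev/null&& python3 ok.py && 
python3 -m crank '{"travel":[[0,0,-0.04],[0,0,-0.07],[0,0,-0.1],[0,0,-0.1],[0,0,-0.1]],"turn":[[0,0,0],[0,0,0],[0,0,0],[0,0,0],[0,0,0]],"gripper":[0.5,0.5,0.5,0.5,0.5]}' 20 >/dev/null&& python3 ok.py && 
python3 -m crank '{"travel":[[0,0,-0.04],[0,0,-0.07],[0,0,-0.1],[0,0,-0.1],[0,0,-0.1]],"turn":[[0,0,0],[0,0,0],[0,0,0],[0,0,0],[0,0,0]],"gripper":[0.5,0.5,0.5,0.5,0.5]}' 20 >/dev/null&& python3 ok.py
```

```text
21.55 [0.535  0.0876 0.0398] [ 0.57 -0.72 -0.66] [ 0.01  0.01 -0.04]
22.05 [0.535  0.0875 0.0388] [ 0.06  0.6  -0.06] [ 0.01 -0.01  0.03]
22.55 [0.5351 0.0876 0.0379] [ 0.01  0.47 -0.44] [-0.01 -0.    0.03]
23.05 [0.535  0.0875 0.0368] [-0.49 -0.45 -0.16] [ 0.04  0.02 -0.02]
23.55 [0.535  0.0875 0.0358] [-0.17 -0.1  -0.33] [-0.    0.01 -0.01]
24.05 [0.535  0.0875 0.0348] [-0.97  0.22 -0.11] [ 0.01  0.07 -0.01]
24.55 [0.535  0.0876 0.0338] [-0.19  0.12 -0.54] [-0.02  0.03 -0.02]
25.05 [0.535  0.0875 0.0329] [-0.38  0.21  0.49] [ 0.06 -0.01 -0.05]
```

```bash

python3 -m crank '{"travel":[[0,0,-0.04],[0,0,-0.07],[0,0,-0.1],[0,0,-0.1],[0,0,-0.1]],"turn":[[0,0,0],[0,0,0],[0,0,0],[0,0,0],[0,0,0]],"gripper":[0.5,0.5,0.5,0.5,0.5]}' 20 >/dev/null; python3 ok.py && 
python3 -m crank '{"travel":[[0,0,-0.04],[0,0,-0.07],[0,0,-0.1],[0,0,-0.1],[0,0,-0.1]],"turn":[[0,0,0],[0,0,0],[0,0,0],[0,0,0],[0,0,0]],"gripper":[0.5,0.5,0.5,0.5,0.5]}' 20 >/dev/null&& python3 ok.py && 
python3 -m crank '{"travel":[[0,0,-0.04],[0,0,-0.07],[0,0,-0.1],[0,0,-0.1],[0,0,-0.1]],"turn":[[0,0,0],[0,0,0],[0,0,0],[0,0,0],[0,0,0]],"gripper":[0.5,0.5,0.5,0.5,0.5]}' 20 >/dev/null&& python3 ok.py && 
python3 -m crank '{"travel":[[0,0,-0.04],[0,0,-0.07],[0,0,-0.1],[0,0,-0.1],[0,0,-0.1]],"turn":[[0,0,0],[0,0,0],[0,0,0],[0,0,0],[0,0,0]],"gripper":[0.5,0.5,0.5,0.5,0.5]}' 20 >/dev/null&& python3 ok.py && 
python3 -m crank '{"travel":[[0,0,-0.04],[0,0,-0.07],[0,0,-0.1],[0,0,-0.1],[0,0,-0.1]],"turn":[[0,0,0],[0,0,0],[0,0,0],[0,0,0],[0,0,0]],"gripper":[0.5,0.5,0.5,0.5,0.5]}' 20 >/dev/null&& python3 ok.py && 
python3 -m crank '{"travel":[[0,0,-0.04],[0,0,-0.07],[0,0,-0.1],[0,0,-0.1],[0,0,-0.1]],"turn":[[0,0,0],[0,0,0],[0,0,0],[0,0,0],[0,0,0]],"gripper":[0.5,0.5,0.5,0.5,0.5]}' 20 >/dev/null&& python3 ok.py
```

```text
25.55 [0.535  0.0876 0.0319] [-0.47 -0.42 -0.22] [-0.01  0.03  0.01]
26.05 [0.535  0.0876 0.0308] [-0.72 -0.38  0.79] [-0.05  0.05 -0.04]
26.55 [0.535  0.0875 0.0298] [-0.38 -0.32 -0.71] [ 0.03 -0.01  0.  ]
27.05 [0.535  0.0876 0.0288] [ 0.13 -0.38 -0.42] [ 0.01 -0.   -0.02]
27.55 [0.5351 0.0876 0.0279] [-0.41 -0.22  2.23] [ 0.    0.02 -0.03]
```

Contact at TCP z 0.0279 with Fz 2.2 N and almost no lateral force, so the ball is centred. I'll release it.

```bash

python3 -m crank '{"travel":[[0,0,0],[0,0,0],[0,0,0],[0,0,0],[0,0,0]],"turn":[[0,0,0],[0,0,0],[0,0,0],[0,0,0],[0,0,0]],"gripper":[0.34,0.25,0.12,0,0]}' 20
python3 -m crank '{"travel":[[0,0,0.5],[0,0,2],[0,0,5],[0,0,9],[0,-3,13]],"turn":[[0,0,0],[0,0,0],[0,0,0],[0,0,0],[0,0,0]],"gripper":[0,0,0,0,0]}' 20 >/dev/null
python3 -m crank '{"travel":[[0,-1,0],[0,-1,0],[0,-1,0],[0,-1,0],[0,-1,0]],"turn":[[0,0,0],[0,0,0],[0,0,0],[0,0,0],[0,0,0]],"gripper":[0,0,0,0,0]}' 20
python3 - <<'E'
from h import *
from workcell import bot
f=bot.grab_frame("wrist")
for n,p in(("b",[.536,.088,.0435]),("d",[.5477,.1513,.059]),("c",[.5579,.2153,.059]),("a",[.5685,.28,.057])):
    p=np.array(p);k=proj(f,p);K=proj(f,p+[0,0,.034]);print(n,k.round(1),"upright cap",K.round(1))
E=None
u,v=proj(f,[.5477,.1513,.05]).astype(int);s=3
cv2.imwrite("pics/w8.png",cv2.resize(f["pixels"][max(v-100,0):max(v-100,0)+200,u-130:u+130,::-1],(780,600),interpolation=cv2.INTER_CUBIC));print(u-130,max(v-100,0))
E
```

```text
clock: 28.05
position: [0.535, 0.0875, 0.0278]
tool_rot: [3.138, 0.002, 1.41]
force: [-0.7, -0.3, 0.1]
grip_width: 0.0855
finger_force: 0.0
clock: 29.05
position: [0.5347, 0.0482, 0.1572]
tool_rot: [3.139, 0.002, 1.411]
force: [-0.2, 0.5, 0.6]
grip_width: 0.0854
finger_force: 0.0
b [251.2 148.7] upright cap [250.4 153.8]
d [252.2  69.9] upright cap [251.4  62.2]
c [251.5 -25.7] upright cap [250.5 -52.3]
a [ 251.2 -138.2] upright cap [ 250.1 -191.1]
122 0
```

```bash
python3 - <<'E'
from h import *
from workcell import bot
import pickle
def chk(f,n,p,r):
    p=np.array(p);k=proj(f,p);g=cv2.cvtColor(f["pixels"],cv2.COLOR_RGB2GRAY).astype(float)
    def edge(du,dv):   # strongest brightness drop going outwards
        t=np.arange(r*.7,r*1.35,.5);q=np.array([g[int(round(k[1]+dv*x)),int(round(k[0]+du*x))] for x in t]);return t[np.argmin(np.convolve(q,[1,1,0,-1,-1],"same")[2:-2])+2]
    bc=k+[(edge(1,0)-edge(-1,0))/2,(edge(0,1)-edge(0,-1))/2]
    K=proj(f,p+[0,0,.034])+bc-k
    yy,xx=np.mgrid[:g.shape[0],:g.shape[1]];e=np.abs(cv2.Laplacian(cv2.GaussianBlur(g,(3,3),0),cv2.CV_64F))
    m=(np.hypot(xx-bc[0],yy-bc[1])<r*.72);w=e*m*(e>14)
    cc=np.array([(xx*w).sum(),(yy*w).sum()])/w.sum()
    print(n,"ball pred",k.round(1),"seen",bc.round(1),"cap upright",K.round(1),"seen",cc.round(1),"n",int((w>0).sum()))
f=bot.grab_frame("wrist")
chk(f,"b",[.536,.088,.0435],27);chk(f,"d",[.5477,.1513,.059],28)
f=pickle.load(open("w6.pkl","rb"))
chk(f,"a",[.5685,.28,.057],31);chk(f,"c",[.5579,.2153,.059],28)
print(bot.observe()["clock"])
E
```

```text
b ball pred [251.1 148.6] seen [253.3 146.4] cap upright [252.5 151.3] seen [251.6 152.2] n 175
d ball pred [252.   69.7] seen [253.3  70.5] cap upright [252.5  62.8] seen [249.6  63.1] n 173
a ball pred [252.4 148.2] seen [254.1 146.4] cap upright [253.9 159.7] seen [250.9 156.8] n 171
c ball pred [252.7 212.3] seen [253.9 211.8] cap upright [253.8 231.3] seen [250.3 225.7] n 67
29.15
```

```bash
python3 - <<'E'
from h import *
from workcell import bot
import pickle
def circ(f,k,r):
    g=cv2.GaussianBlur(cv2.cvtColor(f["pixels"],cv2.COLOR_RGB2GRAY),(3,3),0).astype(float);P=[]
    t=np.arange(r*.75,r*1.3,.25)
    for a in np.radians(np.arange(0,360,5)):
        q=cv2.remap(g.astype(np.float32),(k[0]+t*np.cos(a)).astype(np.float32),(k[1]+t*np.sin(a)).astype(np.float32),cv2.INTER_LINEAR).ravel()
        d=q[4:]-q[:-4];j=d.argmin()
        if d[j]<-20: x=t[j+2];P.append([k[0]+x*np.cos(a),k[1]+x*np.sin(a)])
    P=np.array(P)
    for _ in range(4):
        s=np.linalg.lstsq(np.c_[2*P,np.ones(len(P))],(P**2).sum(1),rcond=None)[0];c=s[:2];R=np.sqrt(s[2]+c@c);e=np.abs(np.hypot(*(P-c).T)-R);P=P[e<max(1,2*np.median(e))]
    return c,R,len(P)
f=bot.grab_frame("wrist");h=pickle.load(open("w6.pkl","rb"))
for F,a,b in((f,("b",(253,147),27,.0435),("d",(253,70),28,.059)),(h,("a",(254.5,147),31,.057),("c",(254,211.5),28,.059))):
    q=[]
    for n,k,r,z in(a,b):
        c,R,m=circ(F,k,r);q.append(plane(F,*c,z));print(n,c.round(1),R.round(1),m,q[-1].round(4))
    d=q[0]-q[1];print("dist",np.linalg.norm(d[:2]).round(4),"along/across row",(d[0]*.158+d[1]*.987).round(4),(d[0]*.987-d[1]*.158).round(4))
E
```

```text
b [253.  146.6] 30.6 33 [0.5381 0.0894 0.0435]
d [253.6  67.9] 34.5 12 [0.5492 0.1523 0.059 ]
dist 0.0639 along/across row -0.0639 -0.0011
a [254.7 146.5] 31.1 32 [0.5709 0.2812 0.057 ]
c [254.3 211.2] 27.9 37 [0.5597 0.2162 0.059 ]
dist 0.066 along/across row 0.066 0.0007
```

Spacings to the neighbouring baubles are 63.9 and 66.0 mm against the nominal 65, with lateral offsets of about 1 mm. Both baubles are seated on axis, so I'm handing the job in.

```bash
python3 -c "
from workcell import bot
print(bot.job_done())"
```

```text
the job is handed in; nothing more can be done
None
```

Both baubles are put away cap-up, bauble_a in the tray's far-left (+y) cup and bauble_b in the nearer (−y) empty cup; by my last camera measurements each is about 1 mm off its cup's axis and close to upright, and the job is handed in (no verdict came back).

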